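# Load the keyed wheel into the hand press

## Robot

A 7-joint arm with a two-finger parallel gripper is mounted at the origin on the work surface. World frame = base frame: x ahead of the robot, y to its left, z up, the work surface at z = 0. Lengths are in m, angles in degrees, forces in N, time in s.
With the tool pointing down it reaches from about 0.4 to 0.85 m from the base axis. Payload 4.5 kg.
Tool frame: the origin (TCP) lies at the very end of the fingers, on their centre line; the grasp point (between the pads) lies 19 mm behind it; z points along the fingers, x is the direction in which the jaws open and shut, and the axes are right-handed (so a half turn about z gives the same grasp; the last joint's range is limited). The gripper opens to 85 mm and grips with 20 to 120 N. Pads are 22 mm wide; open, the fingers measure 114 mm over their backs; the gripper's body (76 mm by 85 mm) begins 54 mm behind the grasp point. The pads swing forward as they close: fully open they stand 13 mm farther back than shut.
Start: joints at [-66.303, 39.483, -11.15, 89.685, 9.013, 51.709, -12.324], TCP at [0.232, 0.58, 0.231] pointing down, gripper open.
Joint ranges: [-172.22, 172.22], [-26.19, 119.32], [-84.43, 86.54], [7.71, 146.69], [-57.33, 237.33], [2.42, 119.75], [-152.13, 152.13]. Speed limits (degrees/s): [147.25, 147.25, 180, 180, 180, 180, 180].

## Interface

Orientations are given as [roll, pitch, yaw] about the fixed x, y, z axes, in that order (R = Rz(yaw) Ry(pitch) Rx(roll)).
In Python, from rig import ctrl gives the robot as it stands. The module is installed in compiled form; this text tells all that it offers.
- The arm moves only by the tool send_rows, never from a script. Its argument "targets" is one flat list of numbers, 7 for each row, row after row: the turn, a rotation vector about the tool's x, y, z in degrees, then the shift along the tool's x, y, z in mm, then the closure in counts, from 0 (fully open) to 255 (shut). A call has exactly 5 rows; each row shifts and turns the commanded pose from where the row before left it, along the tool's axes as they then stand; what a row does not reach is not made up. A row lasts 1/8 s, in which the tool goes at most 62.5 mm and 10.7 degrees, less where a joint would pass 70% of its speed; a pose out of reach is approached as far as the arm can. A call is refused whole if a number of a shift passes 62.5 or a number of a turn 10.7, either way. A call with a gripper value outside its range is refused whole. The fingers move at their own pace and stop on an object; "squeeze" is the grip in N (left out, the last holds). Time passes only in rows, so rows that do not move let the fingers close, or fill a call up. It gives the time, the measured TCP pose, the force and the opening at its end, in the units of the state.
- ctrl.sense(): the state, without advancing time (a new reading comes with each control period).
- ctrl.get_image(name): name is "side" or "top"; returns the picture (384x512x3 uint8, red, green, blue); there is no depth.
- ctrl.calibration(name): a dict with "K" (3x3 intrinsics, pixels), "dist_coeffs" ([k1, k2, p1, p2, k3] as OpenCV has them; the pictures are not rectified), "pose" (4x4, takes a point from camera to world coordinates). Camera axes: x right, y down, z forward; pixel columns grow to the right and rows downward; lengths in m; the calibration is good to about 2 mm. A picture is of the moment at which its call begins. calibration takes no time and is no camera call.
- ctrl.close_job(): hands the job in, once; it reports no verdict.
The state is a dict: "time": time; "joints": joint angles; "qvel": joint speeds; "joint_torque": joint torques, N m; "tcp_pos": TCP position; "tool_rot": TCP orientation; "wrist_force": force on the tool from outside, world axes, zero at the start; "torque": the same for the moment, N m; "opening": finger opening in m.
Only numpy, scipy, OpenCV 4.12 (cv2) and the standard library are available. Lean on these libraries where they do the work, as an engineer would, in place of code of your own. Each camera call takes 0.05 s, during which the arm holds its last target.

## Task

Take the wheel with two lugs out of the wooden rack, lay it flat on the cork mat with its hub up and let go of it, then take it by the hub and set it into the slotted die ring of the press, turned so that the wide lug falls in the wide slot and the narrow lug in the narrow slot and the wheel drops fully home. Leave the other two wheels standing in the rack.

Things in the scene. Friction and masses are not known exactly. Their poses are not given: they have to be found in the camera images.
- wheel_center (a point): The keyed wheel, pewter-grey, 0.3 kg: disc 100 mm across, 14 thick, a round hub on ONE face, two opposite lugs on the rim. Point: centre of the disc, mid-thickness. y axis: the wheel's axis, to the hub side; x to the wide lug, -x to the narrow one; z to the lug-free rim that is on top in the rack. It starts on edge in a rack slot (z up), centre 50 mm above the slot floor.
- hub (a point): Middle of the keyed wheel's hub, 20 mm from wheel_center along the axis. The hub is round, 30 mm across, and stands 26 mm proud of the disc's face. Same axes as wheel_center.
- wide_lug (a point): The keyed wheel's wide lug, 56 mm from wheel_center along x. Both lugs stand 12 mm out of the rim and are as thick as the disc (14 mm); the wide one is 22 mm wide, the narrow one opposite 12 mm. Same axes as wheel_center.
- plain_wheel_center (a point): Another wheel in the rack, 100 mm across, without lugs; centre of its disc, same kind of axes (y: hub side). Not to be moved.
- small_wheel_center (a point): Another wheel in the rack, 92 mm across, without lugs, hub 38 mm across; centre of its disc, same kind of axes. Not to be moved.
- rack: Fixed wooden rack, 130 (x) by 215 (y) mm, origin under its centre on the bench. Three slots at -75, 0, 75 mm along its y axis hold a wheel each, on edge, hub to +y; any wheel in any slot. Slot floor 12 mm, side rails' top 40 mm above the bench; slots 15.6 mm wide, so wheels lean a few degrees. Wheels lift straight up.
- mat_top (a point): Centre of the top of the fixed cork mat, 200 x 200 mm, 3 mm above the bench; z up.
- nest (a point): Where wheel_center is when the wheel is fully home in the press: on the axis of the die nest, 35 mm above the bench, 7 mm above the nest floor. z up, +y to the press column. Press head and ram stand 155 mm and more towards +y, higher than 170 mm. With its lugs resting on top of the ring the wheel's centre is 12 mm above this point.
- nest_rim (a point): Centre of the top of the fixed steel die ring, 40 mm above the bench: 103 mm inside, 140 outside, 12 deep. A 25 mm slot and, opposite, a 15 mm slot cut through it (1.5 mm play all round). The wide slot lies to this +x axis, but the ring was clamped up to 0.35 rad off to either side; this is not measured: see it, or feel it by turning the wheel, lugs pressed lightly on the ring, until it drops.
Not all that is in view belongs to the job. Leave any pink, turquoise or yellow look-alike of the part that bears wheel_center alone.

How it is judged:
By the outcome, as a careful person would: the job done as asked, in the order asked, and still so for the second after the job is handed in, with the robot touching nothing.
It also fails if it takes over 72 s, if anything falls off the work surface, if the arm or the gripper's body presses on something with over 40 N, if the wrist force passes 120 N, or if a joint passes its speed limit or range.

## Working session

There is one attempt and no reset: what is moved stays moved. The work goes in short steps, Python scripts to look and compute and a tool call to move; the robot and the scene stay as the last step left them, time stands still between calls to the robot, and variables do not carry over. Pictures are saved under pics/ and viewed, and the job is handed in when it is done.

Besides the shell and the picture viewer there is one more tool, called after ">>>" by a JSON object that holds its "fn" and its "kwargs". send_rows: Moves the arm, as the interface text tells. Its arguments: {"type":"object","properties":{"targets":{"type":"array","items":{"type":"number"}},"squeeze":{"type":"number"}},"required":["targets"]}

```bash
mkdir -p pics; ls; cat > h.py <<'E'
import numpy as np, cv2
from rig import ctrl
def shot(name,fn):
    im=ctrl.get_image(name); cv2.imwrite('pics/'+fn+'.png',im[:,:,::-1]); return im
def ray(name,uv):
    c=ctrl.calibration(name); K=np.array(c['K']);d=np.array(c['dist_coeffs']);T=np.array(c['pose'])
    p=cv2.undistortPoints(np.array(uv,float).reshape(-1,1,2),K,d).reshape(-1,2)
    r=np.c_[p,np.ones(len(p))]@T[:3,:3].T
    return T[:3,3],r/np.linalg.norm(r,axis=1)[:,None]
def onplane(name,uv,z):
    o,r=ray(name,uv); return o+r*((z-o[2])/r[:,2])[:,None]
def proj(name,P):
    c=ctrl.calibration(name); K=np.array(c['K']);d=np.array(c['dist_coeffs']);T=np.linalg.inv(np.array(c['pose']))
    rv=cv2.Rodrigues(T[:3,:3])[0]
    return cv2.projectPoints(np.array(P,float).reshape(-1,1,3),rv,T[:3,3],K,d)[0].reshape(-1,2)
E
python3 - <<'E'
from h import *
for n in('side','top'):
    shot(n,n+'0'); c=ctrl.calibration(n); print(n,np.round(c['K'],1).tolist(),np.round(c['pose'],3).tolist(),c['dist_coeffs'])
print(ctrl.sense())
E
```

```text
pics
side [[426.9, 0.0, 249.9], [0.0, 426.9, 198.0], [0.0, 0.0, 1.0]] [[0.839, -0.368, 0.401, 0.024], [-0.544, -0.578, 0.608, -0.844], [0.008, -0.729, -0.685, 0.909], [0.0, 0.0, 0.0, 1.0]] [-0.09420196  0.          0.          0.          0.        ]
top [[346.8, 0.0, 257.0], [0.0, 346.8, 190.6], [0.0, 0.0, 1.0]] [[-0.024, -0.989, 0.145, 0.401], [-1.0, 0.024, -0.006, -0.08], [0.002, -0.145, -0.989, 0.913], [0.0, 0.0, 0.0, 1.0]] [-0.04278003  0.          0.          0.          0.        ]
{'time': 0.1, 'joints': array([-66.30178449,  39.52888187, -11.14505983,  89.74057358,
         9.01281802,  51.71063548, -12.32212754]), 'qvel': array([-0.03954946, -0.09965495, -0.10446032, -0.1265693 , -0.03559423,
        0.05470453, -0.04593019]), 'joint_torque': array([-1.95725603e-03, -5.40601015e+01, -1.27125375e+00, -1.58987653e+01,
        9.35738994e-03,  4.39944750e-03, -1.03704224e-05]), 'tcp_pos': array([0.23153733, 0.57987854, 0.23055099]), 'tool_rot': array([1.79992418e+02, 9.79278062e-02, 6.82451696e+01]), 'wrist_force': array([ 0.7176707 ,  0.34421375, -0.35738059]), 'torque': array([ 0.02529957, -0.03293329, -0.04295115]), 'opening': 0.08536056872116525}
```

View pics/side0.png

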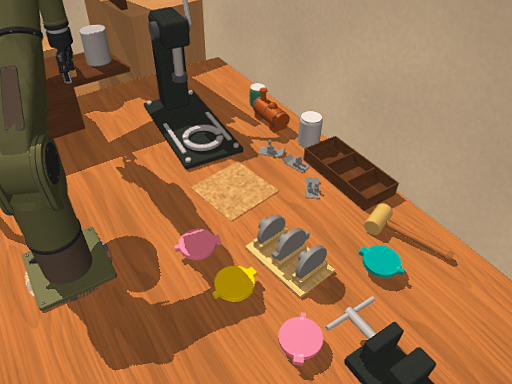

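View pics/top0.png

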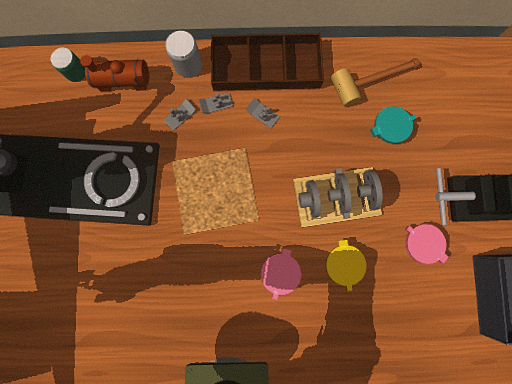

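```bash
python3 - <<'E'
import cv2
s=cv2.imread('pics/side0.png');t=cv2.imread('pics/top0.png')
cv2.imwrite('pics/c1.png',cv2.resize(s[205:300,240:340],None,fx=6,fy=6,interpolation=2))
cv2.imwrite('pics/c2.png',cv2.resize(t[160:235,285:390],None,fx=7,fy=7,interpolation=2))
cv2.imwrite('pics/c3.png',cv2.resize(t[130:230,60:170],None,fx=6,fy=6,interpolation=2))
E
```

```text
(no output)
```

View pics/c1.png

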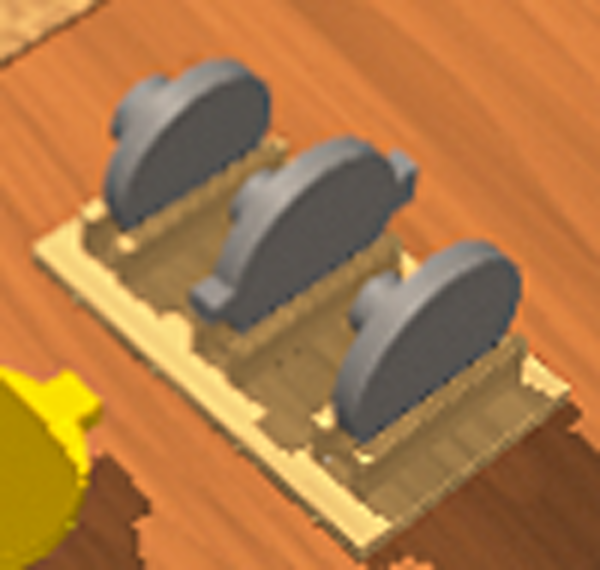

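View pics/c2.png

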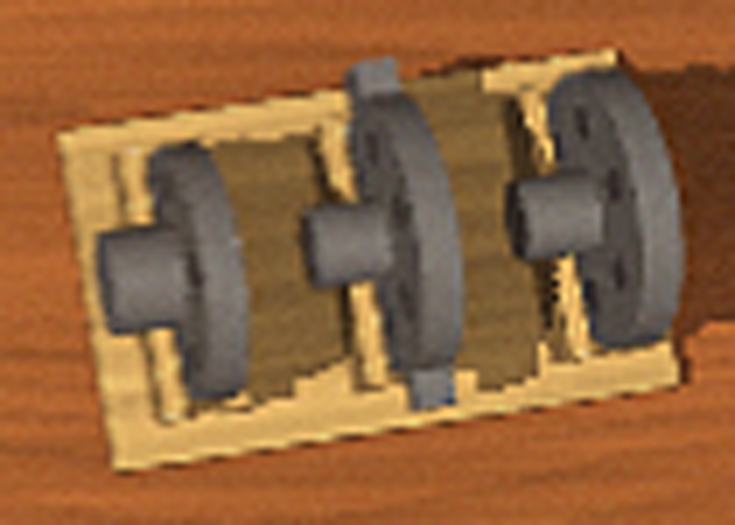

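View pics/c3.png

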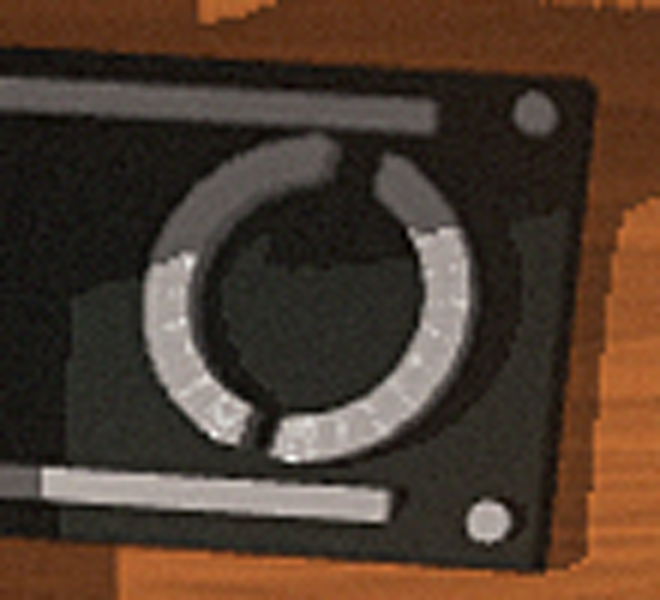

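```bash
python3 - <<'E'
from h import *
def f(o,s,pts): return [[o[0]+(x+.5)/s-.5,o[1]+(y+.5)/s-.5] for x,y in pts]
a=onplane('top',f((285,160),7,[(371,79)]),.073)[0]
b=onplane('top',f((285,160),7,[(432,389)]),.068)[0]
print('lugs',a,b,'mid',(a+b)/2,'dist',np.linalg.norm(a[:2]-b[:2]),'yaw',np.degrees(np.arctan2(*(a-b)[[1,0]])))
# rim top: right/left edges
# mat corners
print('mat',onplane('top',[(174,160),(246,149),(258,220),(184,234)],.003))
# ring
print('slots',onplane('top',f((60,130),6,[(356,165),(262,430)]),.04))
# rack px outer corners
print('rack',onplane('top',f((285,160),7,[(60,132),(615,52),(682,383),(115,470)]),.02))
im=cv2.imread('pics/top0.png')[:,:,::-1]
print('column',onplane('top',[(5,160),(158,145),(150,222)],.03))
# side view check: project mid pts
m=(a+b)/2
print(proj('side',[a,b,[m[0],m[1],.112],[m[0],m[1],.062]]))
E
```

```text
lugs [ 0.56929664 -0.28580986  0.073     ] [ 0.45957818 -0.30205489  0.068     ] mid [ 0.51443741 -0.29393238  0.0705    ] dist 0.11091456700009224 yaw 8.422083095267807
mat [[ 0.62354259  0.13568715  0.003     ]
 [ 0.64917521 -0.0587207   0.003     ]
 [ 0.45710261 -0.0863986   0.003     ]
 [ 0.4251313   0.10746895  0.003     ]]
slots [[0.62604386 0.27086483 0.04      ]
 [0.51145749 0.30732025 0.04      ]]
rack [[ 0.56239556 -0.18089762  0.02      ]
 [ 0.58820505 -0.39206442  0.02      ]
 [ 0.46268516 -0.40802468  0.02      ]
 [ 0.43614884 -0.1961603   0.02      ]]
column [[0.62952079 0.58433373 0.03      ]
 [0.65853637 0.172111   0.03      ]
 [0.4566787  0.18900186 0.03      ]]
[[305.30236573 230.65500763]
 [275.08362737 253.23028354]
 [291.77233322 230.89487637]
 [290.30366433 243.83326663]]
```

```bash
python3 - <<'E'
import numpy as np
from scipy.spatial.transform import Rotation as R
def dh(a,al,d,t):
    ca,sa,ct,st=np.cos(al),np.sin(al),np.cos(t),np.sin(t)
    return np.array([[ct,-st,0,a],[st*ca,ct*ca,-sa,-d*sa],[st*sa,ct*sa,ca,d*ca],[0,0,0,1]])
h=np.pi/2
P=[(0,0,.267),(0,-h,0),(0,h,.293),(.0525,h,0),(.0775,h,.3425),(0,h,0),(.076,-h,.097)]
q=np.radians([-66.303,39.483,-11.15,89.685,9.013,51.709,-12.324])
T=np.eye(4)
for (a,al,d),t in zip(P,q): T=T@dh(a,al,d,t)
print(np.round(T,3)); print(R.from_matrix(T[:3,:3]).as_euler('xyz',degrees=True), np.hypot(*T[:2,3]),np.hypot(.232,.58),np.degrees(np.arctan2(T[1,3],T[0,3])))
E
python3 - <<'E'
import cv2
t=cv2.imread('pics/top0.png')
cv2.imwrite('pics/c4.png',cv2.resize(t[162:225,325:360],None,fx=9,fy=9,interpolation=cv2.INTER_CUBIC))
E
```

```text
[[ 0.369 -0.929 -0.003  0.157]
 [-0.929 -0.369  0.01  -0.594]
 [-0.011 -0.001 -1.     0.207]
 [ 0.     0.     0.     1.   ]]
[-179.92800287    0.6165473   -68.31868568] 0.613819776206335 0.6246791176276024 -75.21865884321221
```

View pics/c4.png

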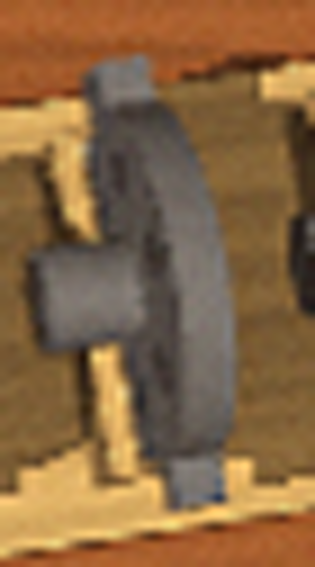

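>>> {"fn": "send_rows", "kwargs": {"targets": [0, 0, 0, -40, 38, -6, 0, 0, 0, 0, -40, 38, -6, 0, 0, 0, 0, -40, 38, -6, 0, 0, 0, 0, -40, 38, -6, 0, 0, 0, 0, -40, 38, -6, 0]}}

```text
time: 0.72
tcp_pos: [0.3345, 0.3224, 0.2613]
tool_rot: [180.0, 0.0, 68.2]
wrist_force: [2.1, 0.7, 0.3]
opening: 0.0852
```

```bash
cat > log.py <<'E'
import json,numpy as np
from rig import ctrl
s=ctrl.sense()
open('log.jsonl','a').write(json.dumps({k:np.array(v).tolist() for k,v in s.items()})+'\n')
print(round(s['time'],2),'tcp',np.round(s['tcp_pos'],4),'rot',np.round(s['tool_rot'],2),'op',round(s['opening'],4),'F',np.round(s['wrist_force'],1),'q',np.round(s['joints'],1), 'tau',np.round(s['torque'],2))
E
python3 log.py
python3 - <<'E'
from h import *
u=[325+(206.5)/9-.5,162+285.5/9-.5]
print(u,proj('top',[[.5144,-.294,.112]]),onplane('top',[u],.112))
E
```

```text
0.72 tcp [0.3345 0.3224 0.2613] rot [1.7999e+02 2.0000e-02 6.8240e+01] op 0.0852 F [2.1 0.7 0.3] q [-40.4  25.4 -13.7 114.    8.8  41.5   8.9] tau [-0.02 -0.03 -0.02]
[347.44444444444446, 193.22222222222223] [[346.26731487 190.41782007]] [[ 0.50771201 -0.29636081  0.112     ]]
```

```bash
cat > km.py <<'E'
import numpy as np, json
from scipy.spatial.transform import Rotation as R
from scipy.optimize import least_squares
S=np.array([-1,1,-1,1,-1,1,-1])
def fk(q,p):
    q=np.radians(q)*S
    M=R.identity(); t=np.array([0,0,p[0]])
    M=R.from_euler('z',q[0])*R.from_euler('y',q[1])
    M=M*R.from_euler('z',q[2]); t=t+M.apply([p[1],0,p[2]])
    M=M*R.from_euler('y',q[3])*R.from_euler('z',q[4]); t=t+M.apply([p[3],0,p[4]])
    M=M*R.from_euler('y',q[5]); t=t+M.apply([p[5],0,0])
    M=M*R.from_euler('z',q[6]+np.pi); t=t+M.apply([0,0,p[6]])
    return t,M
def data():
    return [(np.array(l['joints']),np.array(l['tcp_pos']),R.from_euler('xyz',l['tool_rot'],degrees=True)) for l in map(json.loads,open('log.jsonl'))]
P0=[.3,0,.35,0,.35,0,.25]
def fit():
    D=data()
    f=lambda p:np.r_[np.concatenate([fk(q,p)[0]-t for q,t,_ in D]),.01*(p-P0)]
    r=least_squares(f,P0); return r.x,f(r.x)
if __name__=='__main__':
    p,e=fit();print(np.round(p,4),np.round(e[:-7]*1000,1))
    for q,t,M in data(): print(np.degrees((fk(q,p)[1].inv()*M).magnitude()))
E
python3 - <<'E'
import json
s={"joints":[-66.30178449,39.52888187,-11.14505983,89.74057358,9.01281802,51.71063548,-12.32212754],"tcp_pos":[0.23153733,0.57987854,0.23055099],"tool_rot":[179.992,0.0979,68.245]}
l=open('log.jsonl').read();open('log.jsonl','w').write(json.dumps(s)+'\n'+l)
E
python3 km.py
```

```text
[ 0.0349  0.0553  0.8495 -0.3923  0.3418  0.4676  0.5214] [-0.2  0.4 -0.4 -1.2  0.4  0.4]
0.0004513393064573239
3.6205542286020945e-14
```

```bash
cat > plan.py <<'E'
import numpy as np
from scipy.spatial.transform import Rotation as R, Slerp
from rig import ctrl
def plan(wps,grip=0,pose=None):
    """wps: list of (pos,rpy,nrows); prints rows"""
    if pose is None:
        s=ctrl.sense(); p=np.array(s['tcp_pos']);M=R.from_euler('xyz',s['tool_rot'],degrees=True)
    else: p,M=np.array(pose[0]),R.from_euler('xyz',pose[1],degrees=True)
    k=0
    for pos,rpy,n in wps:
        T=R.from_euler('xyz',rpy,degrees=True); rel=(M.inv()*T).as_rotvec(); d=(np.array(pos)-p)/n
        for i in range(n):
            sh=M.inv().apply(d)*1000; rv=np.degrees(rel/n)
            print(k, np.round(rv,1).tolist(),np.round(sh,1).tolist()); k+=1
            p=p+d; M=M*R.from_rotvec(rel/n)
E
python3 - <<'E'
from plan import *
plan([((.44,0,.25),(180,0,-2),7),((.5144,-.294,.2),(180,0,-81.6),8)])
E
```

```text
0 [0.0, 0.0, 10.0] [-37.2, 31.1, 1.6]
1 [0.0, 0.0, 10.0] [-31.2, 37.1, 1.6]
2 [0.0, 0.0, 10.0] [-24.3, 42.0, 1.6]
3 [0.0, 0.0, 10.0] [-16.6, 45.5, 1.6]
4 [0.0, 0.0, 10.0] [-8.4, 47.7, 1.6]
5 [0.0, 0.0, 10.0] [0.0, 48.5, 1.6]
6 [0.0, 0.0, 10.0] [8.5, 47.7, 1.6]
7 [0.0, -0.0, 10.0] [10.6, 36.4, 6.3]
8 [0.0, -0.0, 10.0] [16.7, 34.0, 6.3]
9 [0.0, -0.0, 10.0] [22.3, 30.6, 6.3]
10 [0.0, -0.0, 10.0] [27.3, 26.3, 6.3]
11 [0.0, -0.0, 10.0] [31.4, 21.2, 6.3]
12 [0.0, -0.0, 10.0] [34.6, 15.4, 6.2]
13 [0.0, -0.0, 10.0] [36.8, 9.2, 6.2]
14 [0.0, -0.0, 10.0] [37.8, 2.7, 6.2]
```

>>> {"fn": "send_rows", "kwargs": {"targets": [0, 0, 10, -37, 31, 1.5, 0, 0, 0, 10, -31, 37, 1.5, 0, 0, 0, 10, -24, 42, 1.5, 0, 0, 0, 10, -17, 45.5, 1.5, 0, 0, 0, 10, -8, 48, 1.5, 0]}}

```text
time: 1.35
tcp_pos: [0.4102, 0.0929, 0.2537]
tool_rot: [-180.0, 0.0, 17.9]
wrist_force: [1.0, 0.2, -0.8]
opening: 0.0856
```

```bash
python3 log.py; python3 km.py
```

```text
1.35 tcp [0.4102 0.0929 0.2537] rot [-179.99    0.     17.93] op 0.0856 F [ 1.   0.2 -0.8] q [-19.5  22.6   0.7 121.7  -0.5  35.7  -0.6] tau [ 0.01 -0.01  0.01]
[ 0.0225 -0.0023  0.8386 -0.2852  0.2546  0.2786  0.5093] [ -1.5   3.   -3.1  -8.6  -2.    8.7 -12.   46.5  -5.6]
0.0004513393064573239
3.6205542286020945e-14
1.584637351263996e-14
```

>>> {"fn": "send_rows", "kwargs": {"targets": [0, 0, 10, 0, 48, 1.5, 130, 0, 0, 10, 8.5, 48, 1.5, 130, 0, 0, 10, 10.5, 36.5, 6, 130, 0, 0, 10, 16.5, 34, 6, 130, 0, 0, 10, 22, 30.5, 6, 130], "squeeze": 40}}

```text
time: 1.98
tcp_pos: [0.4681, -0.1085, 0.2324]
tool_rot: [-180.0, 0.0, -32.1]
wrist_force: [-0.0, 0.6, -0.1]
opening: 0.0419
```

```bash
python3 log.py; python3 - <<'E'
s=open('km.py').read()
s=s.replace("t=np.array([0,0,p[0]])","t=np.array([0,0,p[0]])").replace("M.apply([p[1],0,p[2]])","M.apply([p[1],p[7],p[2]])").replace("M.apply([p[3],0,p[4]])","M.apply([p[3],p[8],p[4]])").replace("M.apply([p[5],0,0])","M.apply([p[5],p[9],0])").replace("P0=[.3,0,.35,0,.35,0,.25]","P0=[.3,0,.35,0,.35,0,.25,0,0,0]").replace("e[:-7]","e[:-10]")
open('km.py','w').write(s)
E
python3 km.py
python3 - <<'E'
from plan import *
plan([((.5144,-.294,.2),(180,0,-81.6),4)])
E
```

```text
1.98 tcp [ 0.4681 -0.1085  0.2324] rot [-1.800e+02  3.000e-02 -3.208e+01] op 0.0419 F [-0.   0.6 -0.1] q [ -1.6  29.5  14.2 114.7 -11.5  37.2 -12.1] tau [-0.01 -0.02  0.03]
[ 0.2678  0.0023  0.5681 -0.0261  0.3514  0.0285  0.2689 -0.0567  0.0056
  0.0056] [ 0.3 -0.7  0.4  1.9  1.3 -1.9  0.1  0.6 -1.1 -1.4  1.4  2.6]
0.0004513393064573239
3.6205542286020945e-14
1.584637351263996e-14
2.2321910792312386e-14
0 [0.0, 0.0, 12.4] [34.4, 33.1, 8.1]
1 [0.0, 0.0, 12.4] [40.7, 25.0, 8.1]
2 [0.0, 0.0, 12.4] [45.2, 15.7, 8.1]
3 [0.0, 0.0, 12.4] [47.5, 5.6, 8.1]
```

>>> {"fn": "send_rows", "kwargs": {"targets": [0, 0, 10, 27, 26.5, 6.5, 130, 0, 0, 10, 31.5, 21, 6.5, 130, 0, 0, 10, 34.5, 15.5, 6.5, 130, 0, 0, 10, 37, 9, 6.5, 130, 0, 0, 10, 38, 2.5, 6.5, 130]}}

```text
time: 2.6
tcp_pos: [0.515, -0.292, 0.1997]
tool_rot: [180.0, 0.0, -82.1]
wrist_force: [0.3, -0.9, -0.3]
opening: 0.0416
```

```bash
python3 log.py;python3 km.py
python3 - <<'E'
from h import *
from plan import *
plan([((.514,-.2945,.15),(180,0,-81.6),2)])
t=shot('top','t1');s=shot('side','s1')
c1=cv2.resize(s[150:310,220:360],None,fx=3,fy=3,interpolation=2);c2=cv2.resize(t[150:250,270:400],None,fx=3,fy=3,interpolation=2)
c=np.zeros((480,420+390,3),np.uint8);c[:,:420]=c1;c[:300,420:]=c2
cv2.imwrite('pics/c5.png',cv2.resize(c,(790,468))[:,:,::-1])
E
```

```text
2.6 tcp [ 0.515  -0.292   0.1997] rot [ 1.7998e+02  5.0000e-02 -8.2070e+01] op 0.0416 F [ 0.3 -0.9 -0.3] q [ 10.3  41.8  26.6  98.6 -24.8  45.5 -33.4] tau [ 0.   -0.02  0.02]
[ 0.2673  0.002   0.5695 -0.0158  0.3444  0.0155  0.2698 -0.0489  0.0016
  0.0016] [ 1.2  1.8 -2.5  3.2  2.8 -2.7  0.9  0.8 -1.4 -1.6  1.4  1.  -2.6  4.5
  5.6]
0.0004513393064573239
3.6205542286020945e-14
1.584637351263996e-14
2.2321910792312386e-14
4.32746668132147e-14
0 [0.0, 0.0, -0.2] [1.2, 0.7, 24.8]
1 [0.0, 0.0, -0.2] [1.2, 0.7, 24.8]
```

View pics/c5.png

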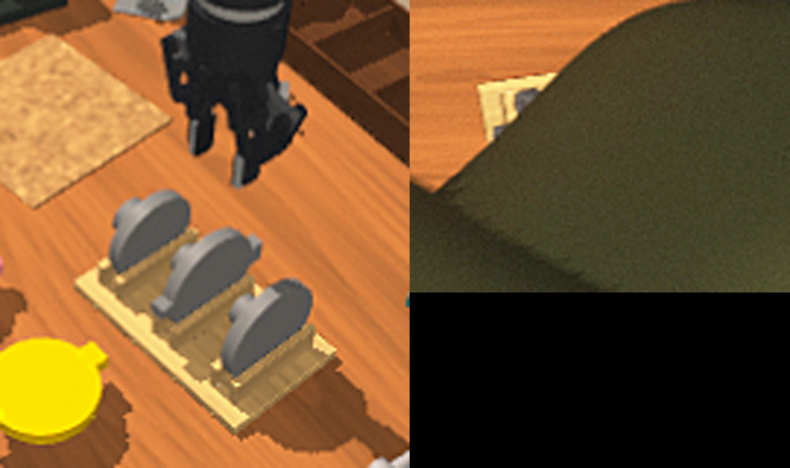

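>>> {"fn": "send_rows", "kwargs": {"targets": [0, 0, -0.5, 2.5, 1.5, 30, 130, 0, 0, 0, 0, 0, 30, 130, 0, 0, 0, 0, 0, 28, 130, 0, 0, 0, 0, 0, 28, 130, 0, 0, 0, 0, 0, 0, 130]}}

```text
time: 3.32
tcp_pos: [0.5123, -0.2918, 0.0824]
tool_rot: [179.8, 0.2, -81.2]
wrist_force: [-0.6, 0.4, -0.2]
opening: 0.0419
```

```bash
python3 log.py
python3 - <<'E'
from h import *
s=shot('side','s2')
cv2.imwrite('pics/c6.png',cv2.resize(s[150:310,220:360],None,fx=4,fy=4,interpolation=2)[:590,:,::-1])
E
```

```text
3.33 tcp [ 0.5123 -0.2918  0.0824] rot [179.8    0.24 -81.17] op 0.0419 F [-0.6  0.4 -0.2] q [ 14.3  50.8  19.6 103.1 -29.9  31.7 -28. ] tau [ 0.01 -0.    0.04]
```

View pics/c6.png

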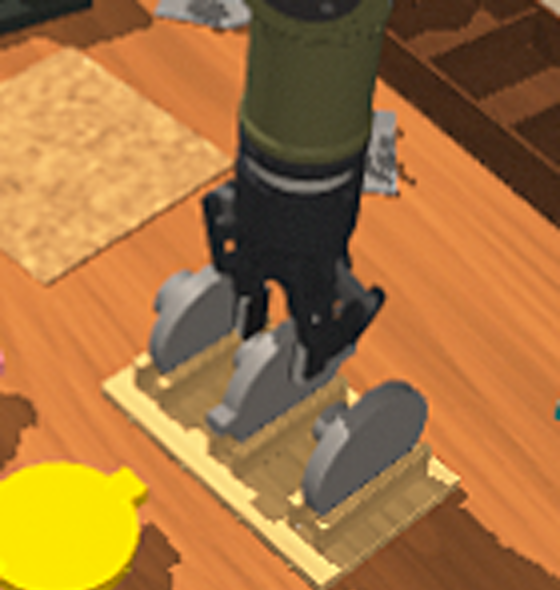

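>>> {"fn": "send_rows", "kwargs": {"targets": [0, 0, 0, 2.5, 0, 0, 180, 0, 0, 0, 0, 0, 0, 210, 0, 0, 0, 0, 0, 0, 255, 0, 0, 0, 0, 0, 0, 255, 0, 0, 0, 0, 0, 0, 255], "squeeze": 60}}

```text
time: 4.0
tcp_pos: [0.5149, -0.2972, 0.0856]
tool_rot: [-179.9, -0.1, -81.3]
wrist_force: [-1.0, -0.4, 7.5]
opening: 0.0129
```

```bash
python3 log.py
```

```text
4.0 tcp [ 0.5149 -0.2972  0.0856] rot [-1.7989e+02 -1.1000e-01 -8.1280e+01] op 0.0129 F [-1.  -0.4  7.5] q [ 14.5  50.6  19.9 102.6 -29.8  31.9 -28. ] tau [-0.08  0.09 -0.06]
```

>>> {"fn": "send_rows", "kwargs": {"targets": [0, 0, 0, 0, 0, -8, 255, 0, 0, 0, 0, 0, -20, 255, 0, 0, 0, 0, 0, -25, 255, 0, 0, 0, 0, 0, -30, 255, 0, 0, 0, 0, 0, -30, 255]}}

```text
time: 4.62
tcp_pos: [0.5133, -0.2952, 0.1977]
tool_rot: [179.9, 0.1, -81.2]
wrist_force: [0.4, -0.9, -3.4]
opening: 0.0128
```

>>> {"fn": "send_rows", "kwargs": {"targets": [0, 0, 0, 0, 0, -30, 255, 0, 0, 0, 0, 0, -20, 255, 0, 0, 0, 0, 0, 0, 255, 0, 0, 0, 0, 0, 0, 255, 0, 0, 0, 0, 0, 0, 255]}}

```text
time: 5.25
tcp_pos: [0.5134, -0.2956, 0.2459]
tool_rot: [179.9, 0.1, -81.3]
wrist_force: [-0.1, 0.3, -3.4]
opening: 0.0131
```

```bash
python3 log.py
python3 - <<'E'
from h import *
s=shot('side','s3')
cv2.imwrite('pics/c7.png',cv2.resize(s[110:310,210:360],None,fx=3,fy=3,interpolation=2)[:590,:,::-1])
E
```

```text
5.25 tcp [ 0.5134 -0.2956  0.2459] rot [ 1.7988e+02  1.1000e-01 -8.1250e+01] op 0.0131 F [-0.1  0.3 -3.4] q [  9.5  38.8  28.7  95.6 -22.5  51.6 -34.2] tau [ 0.02 -0.02 -0.01]
```

View pics/c7.png

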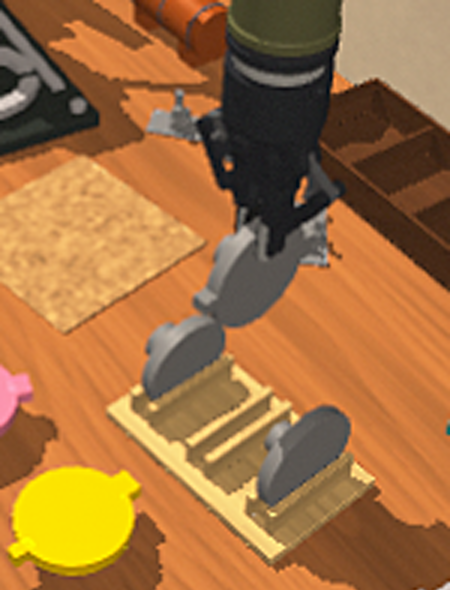

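```bash
sed -i 's/\.01\*(p-P0)/.001*(p-P0)/; s/np.array(\[0,0,p\[0\]\])/R.from_euler("z",-np.degrees(0)+q[0]).apply([0,p[10],p[0]])/; s/P0=.*/P0=[.3,0,.35,0,.35,0,.25,0,0,0,0]/; s/e\[:-10\]/e[:-11]/' km.py; python3 km.py
cat > ik.py <<'E'
from km import *
lo=np.array([-172.22,-26.19,-84.43,7.71,-57.33,2.42,-152.13]);hi=np.array([172.22,119.32,86.54,146.69,237.33,119.75,152.13])
def tilt(psi,phi): return R.from_euler('xyz',[180,0,psi],degrees=True)*R.from_rotvec([0,-np.radians(phi),0])
def ik(pos,M,q0,p):
    def f(q):
        t,N=fk(q,p); return np.r_[(t-pos)*1000,np.degrees((N.inv()*M).as_rotvec()),(q-q0)*.003]
    r=least_squares(f,np.clip(q0,lo+1,hi-1),bounds=(lo,hi)); e=f(r.x); return r.x,np.linalg.norm(e[:3]),np.linalg.norm(e[3:6])
if __name__=='__main__':
    p,_=fit(); q=data()[-1][0]
    for psi in(-40,-20,2.6,25,45):
      qq=q.copy()
      for phi in(0,20,40,50,55,60,65,70):
        z=.003+.073*np.cos(np.radians(phi))+.007*np.sin(np.radians(phi))+.002
        qq,e,a=ik([.549,.025,z],tilt(psi,phi),qq,p); print(psi,phi,np.round(qq,0),np.round([e,a],1))
E
python3 ik.py
```

```text
[ 3.434e-01  0.000e+00  5.634e-01 -0.000e+00  3.448e-01  0.000e+00
  3.300e-01 -2.690e-02 -2.000e-04 -2.000e-04 -1.880e-02] [-0.  0. -0. -0.  0.  0. -0.  0.  0. -0.  0.  0. -0.  0.  0.  0. -0. -0.
 -0.  0. -0.  0. -0.  0.]
0.0004513393064573239
3.6205542286020945e-14
1.584637351263996e-14
2.2321910792312386e-14
4.32746668132147e-14
5.520150959457045e-14
4.53869593775337e-14
3.7194619279365363e-14
-40 0 [-14.  48.  11. 110. -21.  24. -27.] [0. 0.]
-40 20 [ -3.  54.   5.  95. -22.  50. -22.] [0. 0.]
-40 40 [  5.  64.   1.  78. -23.  74. -21.] [0. 0.]
-40 50 [  7.  70.  -0.  69. -24.  86. -21.] [0. 0.]
-40 55 [  8.  74.  -1.  65. -25.  91. -21.] [0. 0.]
-40 60 [  9.  77.  -2.  60. -26.  97. -22.] [0. 0.]
-40 65 [ 10.  81.  -3.  55. -27. 103. -23.] [0. 0.]
-40 70 [ 11.  85.  -4.  50. -28. 108. -24.] [0. 0.]
-20 0 [-11.  48.   6. 110. -11.  23. -16.] [0. 0.]
-20 20 [ -4.  55.   3.  91. -12.  54. -13.] [0. 0.]
-20 40 [ -0.  66.   1.  71. -14.  81. -13.] [0. 0.]
-20 50 [  1.  73.   0.  61. -15.  95. -13.] [0. 0.]
-20 55 [  2.  77.  -0.  55. -15. 101. -14.] [0. 0.]
-20 60 [  2.  81.  -1.  49
[... 638 characters left out ...]
6.   1.  71.   8.  82.   9.] [0. 0.]
25 50 [-14.  73.   2.  61.   8.  95.  10.] [0. 0.]
25 55 [-14.  77.   3.  55.   8. 102.  10.] [0. 0.]
25 60 [-14.  81.   3.  50.   8. 109.  11.] [0. 0.]
25 65 [-15.  85.   4.  43.   9. 116.  12.] [0. 0.]
25 70 [-21.  91.  28.  39.  -7. 120.  24.] [0.2 0.9]
45 0 [ -2.  47.  -9. 110.  17.  24.  22.] [0. 0.]
45 20 [-12.  53.  -4.  94.  17.  51.  18.] [0. 0.]
45 40 [-18.  64.   1.  78.  17.  75.  17.] [0. 0.]
45 50 [-20.  71.   3.  69.  18.  87.  18.] [0. 0.]
45 55 [-21.  74.   3.  65.  18.  93.  19.] [0. 0.]
45 60 [-22.  78.   4.  60.  19.  98.  19.] [0. 0.]
45 65 [-23.  81.   5.  55.  19. 104.  20.] [0. 0.]
45 70 [-23.  85.   6.  50.  20. 110.  21.] [0. 0.]
```

```bash
python3 - <<'E'
from plan import *
M=R.from_euler('xyz',[180,0,-40],degrees=True)*R.from_rotvec([0,-np.radians(60),0])
print(M.as_euler('xyz',degrees=True), M.as_matrix())
plan([((.549,.016,.22),(180,0,-40),8),((.549,.016,.12),M.as_euler('xyz',degrees=True),7)])
E
```

```text
[180.  60. -40.] [[ 3.83022222e-01 -6.42787610e-01 -6.63413948e-01]
 [-3.21393805e-01 -7.66044443e-01  5.56670399e-01]
 [-8.66025404e-01  1.66533454e-16 -5.00000000e-01]]
0 [0.0, 0.0, -5.2] [-37.8, -10.3, 3.3]
1 [0.0, 0.0, -5.2] [-36.8, -13.7, 3.3]
2 [0.0, 0.0, -5.2] [-35.4, -16.9, 3.3]
3 [0.0, 0.0, -5.2] [-33.7, -20.0, 3.3]
4 [0.0, 0.0, -5.2] [-31.8, -23.0, 3.3]
5 [0.0, 0.0, -5.2] [-29.6, -25.7, 3.3]
6 [0.0, 0.0, -5.2] [-27.2, -28.3, 3.3]
7 [0.0, 0.0, -5.2] [-24.5, -30.6, 3.3]
8 [-0.0, -8.6, -0.0] [-0.0, -0.0, 14.3]
9 [-0.0, -8.6, -0.0] [2.1, -0.0, 14.1]
10 [-0.0, -8.6, -0.0] [4.2, -0.0, 13.7]
11 [-0.0, -8.6, -0.0] [6.2, -0.0, 12.9]
12 [-0.0, -8.6, -0.0] [8.0, -0.0, 11.8]
13 [-0.0, -8.6, -0.0] [9.7, -0.0, 10.5]
14 [-0.0, -8.6, -0.0] [11.2, -0.0, 8.9]
```

>>> {"fn": "send_rows", "kwargs": {"targets": [0, 0, -5, -38, -10, 3.5, 255, 0, 0, -5, -37, -14, 3.5, 255, 0, 0, -5, -35.5, -17, 3.5, 255, 0, 0, -5, -34, -20, 3.5, 255, 0, 0, -5, -32, -23, 3.5, 255]}}

```text
time: 5.92
tcp_pos: [0.537, -0.0994, 0.2292]
tool_rot: [180.0, 0.0, -56.1]
wrist_force: [0.6, 0.1, -3.7]
opening: 0.0129
```

>>> {"fn": "send_rows", "kwargs": {"targets": [0, 0, -5, -29.5, -26, 3.5, 255, 0, 0, -5.5, -27, -28, 3.5, 255, 0, 0, -5.5, -24.5, -30.5, 3.5, 255, 0, -8.5, 0, 0, 0, 14, 255, 0, -8.5, 0, 2, 0, 14, 255]}}

```text
time: 6.55
tcp_pos: [0.5525, 0.0173, 0.191]
tool_rot: [-179.9, 17.2, -40.0]
wrist_force: [0.2, -1.5, -5.3]
opening: 0.0131
```

>>> {"fn": "send_rows", "kwargs": {"targets": [0, -8.5, 0, 4, 0, 13.5, 255, 0, -8.5, 0, 6, 0, 13, 255, 0, -8.5, 0, 8, 0, 12, 255, 0, -8.5, 0, 9.5, 0, 10.5, 255, 0, -9, 0, 11, 0, 9, 255]}}

```text
time: 7.18
tcp_pos: [0.5526, 0.015, 0.1185]
tool_rot: [-180.0, 60.0, -40.3]
wrist_force: [0.7, 1.1, -4.0]
opening: 0.0131
```

```bash
python3 log.py
python3 - <<'E'
from h import *
from plan import *
plan([((.549,.016,.052),(180,60,-40),4)])
s=shot('side','s4');t=shot('top','t4')
c1=cv2.resize(s[80:280,150:350],None,fx=2,fy=2);c2=cv2.resize(t[80:280,130:330],None,fx=2,fy=2)
cv2.imwrite('pics/c8.png',np.hstack([c1,c2])[:,:,::-1])
E
```

```text
7.17 tcp [0.5526 0.015  0.1185] rot [-179.98   60.03  -40.31] op 0.0131 F [ 0.7  1.1 -4. ] q [  8.4  72.3   2.1  60.4 -28.6 102.5 -21.7] tau [-1.08 -1.35 -0.14]
0 [-0.1, 0.0, -0.0] [14.0, 0.4, 9.0]
1 [-0.1, 0.0, -0.0] [14.0, 0.4, 9.0]
2 [-0.1, 0.0, -0.0] [14.0, 0.4, 9.0]
3 [-0.1, 0.0, -0.0] [14.0, 0.4, 9.0]
```

View pics/c8.png

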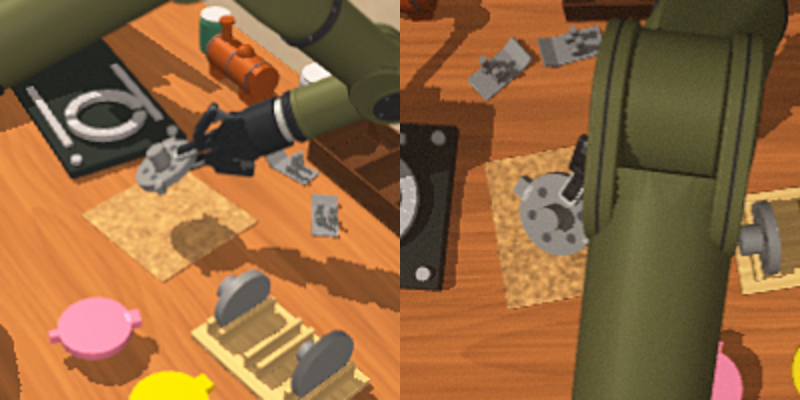

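>>> {"fn": "send_rows", "kwargs": {"targets": [0, 0, 0, 14, 0.5, 9, 255, 0, 0, 0, 14, 0.5, 9, 255, 0, 0, 0, 14, 0, 9, 255, 0, 0, 0, 11, 0, 7, 255, 0, 0, 0, 0, 0, 0, 255]}}

```text
time: 7.9
tcp_pos: [0.5481, 0.0175, 0.0563]
tool_rot: [179.9, 60.1, -40.3]
wrist_force: [-0.0, -0.2, -4.1]
opening: 0.0132
```

```bash
python3 log.py
python3 - <<'E'
from h import *
s=shot('side','s5')
cv2.imwrite('pics/c9.png',cv2.resize(s[100:240,170:310],None,fx=4,fy=4,interpolation=2)[:,:,::-1])
E
```

```text
7.9 tcp [0.5481 0.0175 0.0563] rot [179.9   60.07 -40.33] op 0.0132 F [-0.  -0.2 -4.1] q [  8.3  77.1   2.   59.6 -28.3  98.9 -20. ] tau [-1.11 -1.28 -0.01]
```

View pics/c9.png

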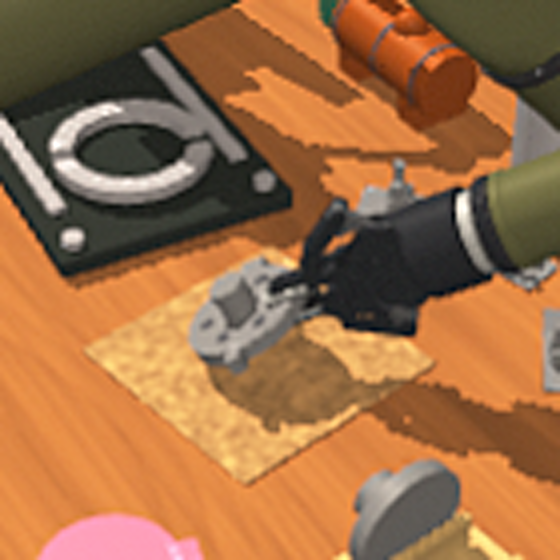

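>>> {"fn": "send_rows", "kwargs": {"targets": [0, 0, 0, 4.5, 0, 2.5, 255, 0, 0, 0, 2, 0, 1, 255, 0, 0, 0, 1.5, 0, 1, 255, 0, 0, 0, 0, 0, 0, 255, 0, 0, 0, 0, 0, 0, 255]}}

```text
time: 8.57
tcp_pos: [0.5489, 0.0172, 0.048]
tool_rot: [-180.0, 60.0, -40.2]
wrist_force: [-0.3, 0.1, -3.5]
opening: 0.0133
```

```bash
python3 log.py
```

```text
8.57 tcp [0.5489 0.0172 0.048 ] rot [-179.98   60.    -40.25] op 0.0133 F [-0.3  0.1 -3.5] q [  8.3  77.8   2.   59.1 -28.3  98.6 -19.9] tau [-1.13 -1.35  0.01]
```

>>> {"fn": "send_rows", "kwargs": {"targets": [0, 0, 0, 1.5, 0, 1, 255, 0, 0, 0, 1.5, 0, 1, 255, 0, 0, 0, 1, 0, 0.5, 255, 0, 0, 0, 0, 0, 0, 255, 0, 0, 0, 0, 0, 0, 255]}}

```text
time: 9.2
tcp_pos: [0.5489, 0.0173, 0.0449]
tool_rot: [-179.9, 60.1, -40.1]
wrist_force: [2.6, -3.7, 5.2]
opening: 0.0129
```

```bash
python3 log.py
```

```text
9.2 tcp [0.5489 0.0173 0.0449] rot [-179.87   60.09  -40.14] op 0.0129 F [ 2.6 -3.7  5.2] q [  8.4  78.1   1.9  58.9 -28.4  98.6 -19.8] tau [-0.13  0.02  0.11]
```

>>> {"fn": "send_rows", "kwargs": {"targets": [0, 0, 0, 0, 0, 0, 205, 0, 0, 0, 0, 0, 0, 190, 0, 0, 0, 0, 0, 0, 175, 0, 0, 0, 0, 0, 0, 165, 0, 0, 0, 0, 0, 0, 165]}}

```text
time: 9.82
tcp_pos: [0.5485, 0.0175, 0.043]
tool_rot: [180.0, 60.0, -40.3]
wrist_force: [-0.4, 0.0, -1.1]
opening: 0.0299
```

>>> {"fn": "send_rows", "kwargs": {"targets": [0, 0, 0, 3, 0, 1.5, 165, 0, 0, 0, 3, 0, 1.5, 165, 0, 0, 0, 3, 0, 1.5, 165, 0, 0, 0, 0, 0, 0, 165, 0, 0, 0, 0, 0, 0, 165]}}

```text
time: 10.45
tcp_pos: [0.549, 0.0171, 0.0331]
tool_rot: [-180.0, 60.0, -40.2]
wrist_force: [0.1, -0.4, -1.2]
opening: 0.0302
```

```bash
python3 log.py
python3 - <<'E'
from h import *
s=shot('side','s6')
cv2.imwrite('pics/c10.png',cv2.resize(s[100:240,170:310],None,fx=4,fy=4,interpolation=2)[:,:,::-1])
E
```

```text
10.45 tcp [0.549  0.0171 0.0331] rot [-179.99   60.03  -40.25] op 0.0302 F [ 0.1 -0.4 -1.2] q [  8.4  79.2   1.9  58.3 -28.3  98.2 -19.6] tau [-0.8  -0.93  0.02]
```

View pics/c10.png

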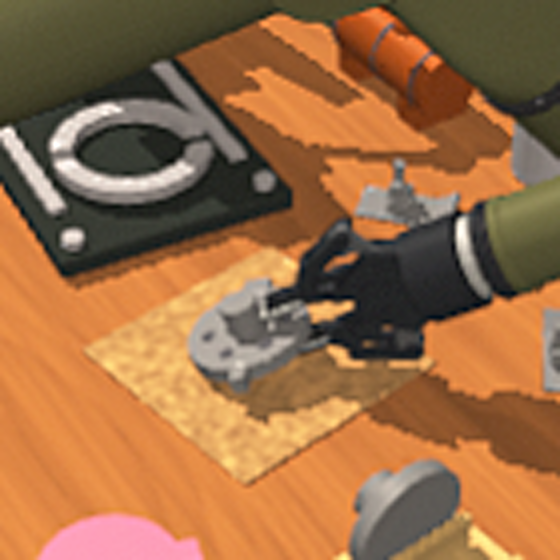

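>>> {"fn": "send_rows", "kwargs": {"targets": [0, 0, 0, 5, 0, -8.5, 165, 0, 0, 0, 7, 0, -12, 165, 0, 0, 0, 7.5, 0, -13, 165, 0, 0, 0, 7.5, 0, -13, 165, 0, 0, 0, 7.5, 0, -13, 165]}}

```text
time: 11.12
tcp_pos: [0.6018, -0.0274, 0.0337]
tool_rot: [-179.9, 60.1, -40.2]
wrist_force: [-0.2, 0.1, -1.3]
opening: 0.0303
```

```bash
python3 log.py
python3 - <<'E'
from h import *
s=shot('side','s7')
cv2.imwrite('pics/c11.png',cv2.resize(s[100:240,170:310],None,fx=4,fy=4,interpolation=2)[:,:,::-1])
E
```

```text
11.12 tcp [ 0.6018 -0.0274  0.0337] rot [-179.95   60.08  -40.19] op 0.0303 F [-0.2  0.1 -1.3] q [ 10.8  85.6   2.7  38.3 -28.6 111.2 -24.2] tau [-0.59 -0.77  0.02]
```

View pics/c11.png

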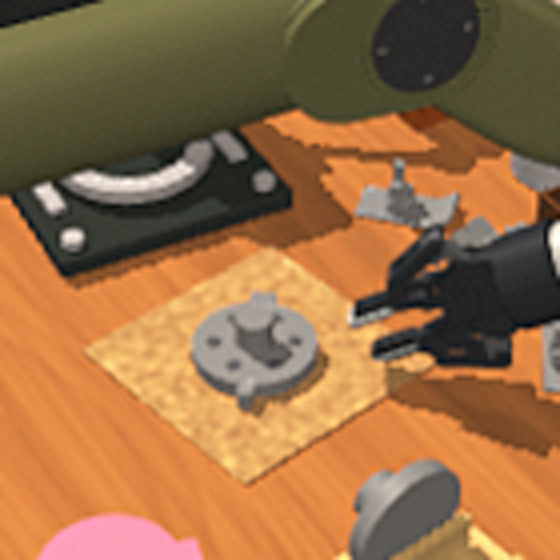

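View pics/t1.png

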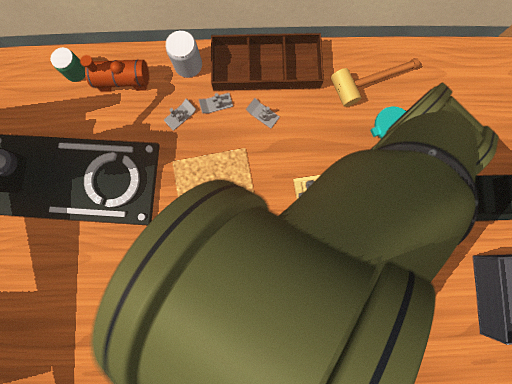

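```bash
python3 - <<'E'
from plan import *
plan([((.64,-.06,.10),(180,60,-40),2),((.58,-.15,.25),(180,0,-40),6),((.50,-.22,.25),(180,0,-40),2)])
E
```

```text
0 [-0.1, -0.0, -0.1] [-16.8, -0.3, -37.9]
1 [-0.1, -0.0, -0.1] [-16.8, -0.2, -37.9]
2 [-0.0, 10.0, 0.0] [-20.7, 17.9, -14.2]
3 [-0.0, 10.0, 0.0] [-17.9, 17.9, -17.6]
4 [-0.0, 10.0, 0.0] [-14.6, 17.9, -20.4]
5 [-0.0, 10.0, 0.0] [-10.8, 17.9, -22.6]
6 [-0.0, 10.0, 0.0] [-6.7, 17.9, -24.2]
7 [-0.0, 10.0, 0.0] [-2.4, 17.9, -25.0]
8 [0.0, -0.0, -0.0] [-8.1, 52.5, -0.0]
9 [0.0, -0.0, -0.0] [-8.1, 52.5, -0.0]
```

```bash
python3 - <<'E'
from plan import *
plan([((.62,-.05,.08),(180,60,-40),1),((.50,.0,.25),(180,0,-40),6),((.36,.25,.28),(180,0,0),5),((.27,.45,.27),(180,0,20),3)])
E
python3 - <<'E'
import sys; sys.path.insert(0,'.')
from ik import *
p,e=fit(); print(abs(e[:-11]).max()*1000)
q=data()[-1][0]
for pos,ps,ph in [((.62,-.05,.08),-40,60),((.56,-.025,.165),-40,30),((.5,0,.25),-40,0),((.36,.25,.28),0,0),((.27,.45,.27),20,0)]:
    q,a,b=ik(pos,tilt(ps,ph),q,p);print(np.round(q),round(a,1),round(b,1))
E
```

```text
0 [-0.3, -0.0, -0.1] [-27.1, 4.8, -47.0]
1 [-0.0, 10.0, 0.0] [-34.9, 6.5, 3.7]
2 [-0.0, 10.0, 0.0] [-35.0, 6.5, -2.4]
3 [-0.0, 10.0, 0.0] [-34.1, 6.5, -8.4]
4 [-0.0, 10.0, 0.0] [-32.1, 6.5, -14.2]
5 [-0.0, 10.0, 0.0] [-29.1, 6.5, -19.6]
6 [-0.0, 10.0, 0.0] [-25.3, 6.5, -24.3]
7 [0.0, 0.0, -8.0] [-53.6, -20.3, -6.0]
8 [0.0, 0.0, -8.0] [-50.2, -27.6, -6.0]
9 [0.0, 0.0, -8.0] [-45.9, -34.3, -6.0]
10 [0.0, 0.0, -8.0] [-40.7, -40.3, -6.0]
11 [0.0, 0.0, -8.0] [-34.7, -45.6, -6.0]
12 [0.0, 0.0, -6.7] [-30.0, -66.7, 3.3]
13 [0.0, 0.0, -6.7] [-22.1, -69.7, 3.3]
14 [0.0, 0.0, -6.7] [-13.8, -71.8, 3.3]
0.00016969368005215202
[ 12.  85.   3.  31. -29. 119. -27.] 0.0 0.0
[  3.  53.   8.  81. -22.  75. -19.] 0.0 0.0
[-16.  30.  17. 110. -12.  42. -32.] 0.0 0.0
[-45.  22.   5. 117.  -3.  42. -37.] 0.0 0.0
[-64.  29.   0. 104.  -0.  47. -44.] 0.0 0.0
```

```bash
python3 - <<'E'
from plan import *
plan([((.602,-.0275,.08),(180,55,-40),1),((.50,.0,.25),(180,0,-40),6),((.36,.25,.28),(180,0,0),5),((.27,.45,.27),(180,0,20),4)])
E
```

```text
0 [-0.3, 5.0, -0.2] [-41.2, -0.7, -22.5]
1 [-0.0, 9.2, 0.0] [-32.4, 7.4, -3.2]
2 [-0.0, 9.2, 0.0] [-31.5, 7.4, -8.3]
3 [-0.0, 9.2, 0.0] [-29.7, 7.4, -13.2]
4 [-0.0, 9.2, 0.0] [-27.2, 7.4, -17.8]
5 [-0.0, 9.2, 0.0] [-24.1, 7.4, -21.9]
6 [-0.0, 9.2, 0.0] [-20.3, 7.4, -25.4]
7 [-0.0, -0.0, -8.0] [-53.6, -20.3, -6.0]
8 [-0.0, -0.0, -8.0] [-50.2, -27.6, -6.0]
9 [-0.0, -0.0, -8.0] [-45.9, -34.3, -6.0]
10 [-0.0, -0.0, -8.0] [-40.7, -40.3, -6.0]
11 [-0.0, -0.0, -8.0] [-34.7, -45.6, -6.0]
12 [0.0, 0.0, -5.0] [-22.5, -50.0, 2.5]
13 [0.0, 0.0, -5.0] [-18.1, -51.8, 2.5]
14 [0.0, 0.0, -5.0] [-13.5, -53.1, 2.5]
15 [0.0, 0.0, -5.0] [-8.8, -54.1, 2.5]
```

>>> {"fn": "send_rows", "kwargs": {"targets": [0, 5, 0, -41, -0.5, -22.5, 165, 0, 9, 0, -32.5, 7.5, -3, 165, 0, 9, 0, -31.5, 7.5, -8.5, 165, 0, 9, 0, -29.5, 7.5, -13, 165, 0, 9, 0, -27, 7.5, -18, 165]}}

```text
time: 11.8
tcp_pos: [0.5327, -0.0078, 0.1953]
tool_rot: [-179.9, 18.7, -40.2]
wrist_force: [0.4, 1.8, 0.5]
opening: 0.0305
```

>>> {"fn": "send_rows", "kwargs": {"targets": [0, 9.5, 0, -24, 7.5, -22, 140, 0, 9.5, 0, -20.5, 7.5, -25.5, 140, 0, 0, -8, -53.5, -20, -6, 140, 0, 0, -8, -50, -27.5, -6, 140, 0, 0, -8, -46, -34.5, -6, 140]}}

```text
time: 12.42
tcp_pos: [0.4145, 0.1521, 0.2692]
tool_rot: [-179.9, 0.0, -16.0]
wrist_force: [1.8, 0.6, -0.0]
opening: 0.0382
```

>>> {"fn": "send_rows", "kwargs": {"targets": [0, 0, -8, -41, -40, -6, 140, 0, 0, -8, -34.5, -45.5, -6, 140, 0, 0, -5, -22.5, -50, 2.5, 140, 0, 0, -5, -18, -52, 2.5, 140, 0, 0, -5, -13.5, -53, 2.5, 140]}}

```text
time: 13.05
tcp_pos: [0.2922, 0.4017, 0.2733]
tool_rot: [-180.0, 0.0, 15.0]
wrist_force: [0.3, 0.0, -0.0]
opening: 0.0384
```

```bash
python3 log.py
python3 - <<'E'
from h import *
shot('top','t8');shot('side','s8')
E
```

```text
13.05 tcp [0.2922 0.4017 0.2733] rot [-1.7999e+02  3.0000e-02  1.4950e+01] op 0.0384 F [ 0.3  0.  -0. ] q [-62.3  26.6   4.6 108.8  -3.   44.8 -41.1] tau [ 0.01 -0.07 -0.01]
```

View pics/t8.png

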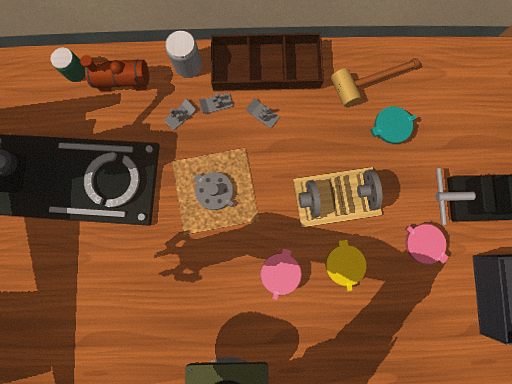

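View pics/s8.png

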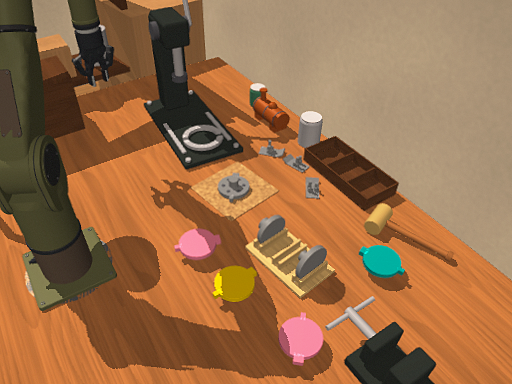

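Wheel flat on the mat, hub up, at top (214,190); ring at top (111,181). Everything is unobstructed. Measuring both.

```bash
python3 - <<'E'
import cv2,numpy as np
t=cv2.imread('pics/t8.png');s=cv2.imread('pics/s8.png')
a=cv2.resize(t[150:230,170:260],None,fx=7,fy=7,interpolation=cv2.INTER_CUBIC)
cv2.imwrite('pics/d1.png',a)
cv2.imwrite('pics/d2.png',cv2.resize(t[145:220,75:150],None,fx=8,fy=8,interpolation=cv2.INTER_CUBIC)[:600])
E
python3 - <<'E'
import sys; sys.path.insert(0,'.')
from h import *
t=cv2.imread('pics/t8.png')
# wheel: grey (low saturation) on the cork
h=cv2.cvtColor(t,cv2.COLOR_BGR2HSV)
m=((h[...,1]<75)).astype(np.uint8)*255
roi=np.zeros_like(m);roi[155:228,178:252]=255;m&=roi
m=cv2.morphologyEx(m,cv2.MORPH_CLOSE,np.ones((3,3)))
n,l,st,c=cv2.connectedComponentsWithStats(m);i=1+np.argmax(st[1:,4]);print(st[i],c[i])
cs,_=cv2.findContours((l==i).astype(np.uint8),cv2.RETR_EXTERNAL,cv2.CHAIN_APPROX_NONE)
k=max(cs,key=len)[:,0]
P=onplane('top',k,.017)[:,:2]
# robust circle fit
from scipy.optimize import least_squares
r=least_squares(lambda p:np.hypot(P[:,0]-p[0],P[:,1]-p[1])-p[2],[*P.mean(0),.05],loss='cauchy',f_scale=.001)
print('circle',r.x)
d=P-r.x[:2];rad=np.hypot(*d.T);an=np.degrees(np.arctan2(d[:,1],d[:,0]))
for lo_,hi_ in((0,110),(-180,-70)):
    s=(rad>.0545)&(an>lo_)&(an<hi_);print('lug',s.sum(),an[s].min() if s.any() else 0,an[s].max() if s.any() else 0,an[s].mean() if s.any() else 0,rad[s].max() if s.any() else 0)
E
```

```text
[ 193  172   41   38 1193] [213.38809723 190.25146689]
circle [0.53636926 0.02770063 0.04871575]
lug 11 40.5429911024838 62.01553698477322 50.58960207400885 0.06241729980716956
lug 7 -134.80673950573916 -123.74972084431677 -129.5845404701258 0.06189753167633388
```

View pics/d1.png

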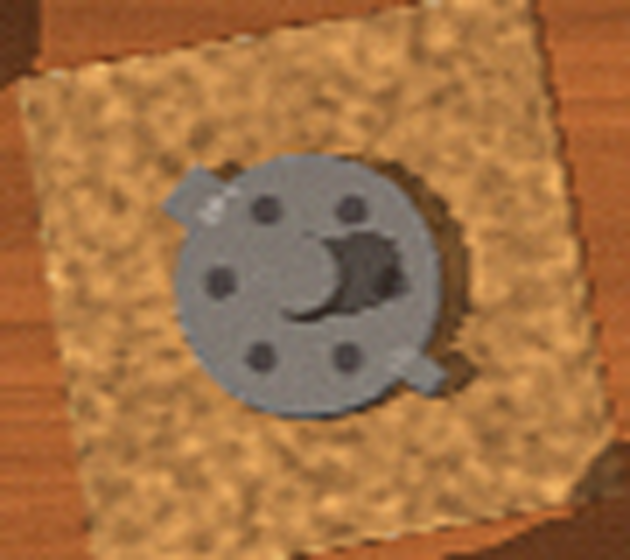

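View pics/d2.png

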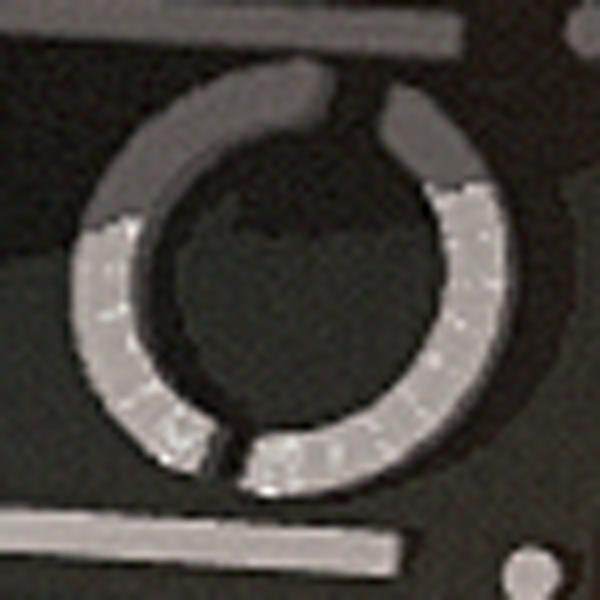

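```bash
python3 - <<'E'
import sys; sys.path.insert(0,'.')
from h import *
from scipy.optimize import least_squares
for fn in ('top0','t8'):
    g=cv2.imread(f'pics/{fn}.png',0).astype(np.float32)
    gu=cv2.resize(g,None,fx=4,fy=4,interpolation=cv2.INTER_CUBIC)
    samp=lambda P:cv2.remap(g,*[x.astype(np.float32) for x in proj('top',np.c_[P,np.full(len(P),.04)]).T],cv2.INTER_CUBIC)[:,0] 
    c=np.array([.569,.289])
    A=np.radians(np.arange(0,360,2))
    for it in range(3):
        inn=[];out=[]
        for a in A:
            u=np.array([np.cos(a),np.sin(a)]);rr=np.arange(.04,.085,.0004)
            v=samp(c+rr[:,None]*u); gr=np.gradient(v)
            mid=v[(rr>.058)&(rr<.064)].mean(); 
            if mid<55: continue
            # outer drop; half level
            o=[i for i in range(len(rr)-1) if rr[i]>.062 and v[i]>=(mid+35)/2>v[i+1]]
            n=[i for i in range(len(rr)-1) if rr[i]<.060 and v[i]<(mid+35)/2<=v[i+1]]
            if o: out.append(c+rr[o[0]]*u)
            if n: inn.append(c+rr[n[-1]]*u)
        f=lambda P:least_squares(lambda p:np.hypot(P[:,0]-p[0],P[:,1]-p[1])-p[2],[*c,.06],loss='cauchy',f_scale=.0007).x
        fo,fi=f(np.array(out)),f(np.array(inn)); c=fo[:2]
    print(fn,'outer',np.round(fo,4),'inner',np.round(fi,4))
    for rad in(.055,.058,.061,.064,.067):
        a=np.arange(-180,180,.5);ar=np.radians(a);v=samp(c+rad*np.c_[np.cos(ar),np.sin(ar)])
        res=[]
        for lo,hi in((-50,15),(130,195)):
            aa=np.arange(lo,hi,.25);v=samp(c+rad*np.c_[np.cos(np.radians(aa)),np.sin(np.radians(aa))])
            m=v.min();L=np.percentile(v,75);th=(m+L)/2;s=aa[v<th];res+=[round(s.mean(),2),round((s.max()-s.min())*np.pi/180*rad*1000,1)]
        print(rad,res)
E
```

```text
top0 outer [0.5686 0.2902 0.0708] inner [0.5682 0.2905 0.0508]
0.055 [np.float64(-19.88), np.float64(20.4), np.float64(162.75), np.float64(13.4)]
0.058 [np.float64(-18.75), np.float64(19.2), np.float64(162.62), np.float64(14.4)]
0.061 [np.float64(-19.0), np.float64(19.2), np.float64(162.88), np.float64(13.0)]
0.064 [np.float64(-19.38), np.float64(19.3), np.float64(162.75), np.float64(14.0)]
0.067 [np.float64(-18.12), np.float64(20.8), np.float64(162.5), np.float64(13.4)]
t8 outer [0.5686 0.2902 0.0707] inner [0.5682 0.2904 0.0508]
0.055 [np.float64(-19.88), np.float64(19.4), np.float64(162.75), np.float64(13.4)]
0.058 [np.float64(-19.12), np.float64(19.0), np.float64(162.62), np.float64(14.4)]
0.061 [np.float64(-19.25), np.float64(19.2), np.float64(162.88), np.float64(12.5)]
0.064 [np.float64(-19.12), np.float64(18.7), np.float64(162.88), np.float64(14.2)]
0.067 [np.float64(-18.25), np.float64(19.9), np.float64(162.38), np.float64(13.7)]
```

```bash
python3 - <<'E'
import sys; sys.path.insert(0,'.')
from h import *
c=np.array([.5684,.2903]);al=np.radians(-17.);u=np.array([np.cos(al),np.sin(al)]);n=np.array([-u[1],u[0]])
ims=[cv2.imread(f'pics/{f}.png',0).astype(np.float32) for f in('top0','t8')]
s=np.arange(-.022,.0221,.002)
print('s    ',(s*1000).astype(int).tolist())
for sg in(1,-1):
  acc=[]
  for r in np.arange(.056,.067,.002):
    P=c+sg*r*u+s[:,None]*n; uv=proj('top',np.c_[P,np.full(len(P),.04)]).astype(np.float32)
    acc.append(np.mean([cv2.remap(g,uv[:,0].copy(),uv[:,1].copy(),cv2.INTER_LINEAR)[:,0] for g in ims],0))
  print(sg,np.mean(acc,0).astype(int).tolist())
E
```

```text
s     [-22, -19, -17, -15, -13, -11, -9, -7, -5, -3, -1, 0, 2, 4, 6, 8, 10, 12, 14, 16, 18, 20, 22]
1 [90, 91, 91, 90, 82, 55, 30, 22, 23, 25, 25, 26, 24, 23, 36, 56, 64, 75, 86, 90, 89, 89, 87]
-1 [178, 174, 176, 182, 184, 178, 176, 140, 72, 29, 19, 23, 41, 58, 66, 118, 164, 172, 179, 183, 180, 193, 174]
```

```bash
python3 - <<'E'
from plan import *
plan([((.537,.028,.12),(180,0,-50),9)])
E
```

```text
0 [-0.0, 0.0, 7.3] [15.4, 48.0, 16.7]
1 [-0.0, 0.0, 7.3] [21.3, 45.7, 16.8]
2 [-0.0, 0.0, 7.3] [26.9, 42.6, 16.8]
3 [-0.0, 0.0, 7.3] [32.1, 38.8, 16.8]
4 [-0.0, 0.0, 7.3] [36.7, 34.4, 16.8]
5 [-0.0, 0.0, 7.3] [40.8, 29.5, 16.9]
6 [-0.0, 0.0, 7.3] [44.2, 24.1, 16.9]
7 [-0.0, 0.0, 7.3] [46.9, 18.3, 16.9]
8 [-0.0, 0.0, 7.3] [48.8, 12.2, 17.0]
```

>>> {"fn": "send_rows", "kwargs": {"targets": [0, 0, 7, 15.5, 48, 12, 80, 0, 0, 7, 21.5, 45.5, 14, 80, 0, 0, 7, 27, 42.5, 17, 80, 0, 0, 7, 32, 39, 17, 80, 0, 0, 7, 36.5, 34.5, 17, 80]}}

```text
time: 13.78
tcp_pos: [0.4312, 0.188, 0.1959]
tool_rot: [-180.0, 0.0, -20.5]
wrist_force: [0.2, 0.9, -1.0]
opening: 0.0587
```

>>> {"fn": "send_rows", "kwargs": {"targets": [0, 0, 7.5, 41, 29.5, 17, 80, 0, 0, 7.5, 44, 24, 17, 80, 0, 0, 7.5, 47, 18.5, 17, 80, 0, 0, 7.5, 49, 12, 17, 80, 0, 0, 0, 0, 0, 0, 80]}}

```text
time: 14.4
tcp_pos: [0.5435, 0.0166, 0.1275]
tool_rot: [179.9, -0.1, -50.7]
wrist_force: [0.8, -0.5, 0.7]
opening: 0.0584
```

```bash
python3 log.py; python3 - <<'E'
from plan import *
plan([((.537,.028,.045),(180,0,-50),2)])
E
```

```text
14.4 tcp [0.5435 0.0166 0.1275] rot [ 1.7989e+02 -1.3000e-01 -5.0720e+01] op 0.0584 F [ 0.8 -0.5  0.7] q [-15.1  43.2  14.2 110.  -19.8  29.2 -37.9] tau [0.02 0.05 0.03]
0 [0.1, -0.1, -0.4] [-6.6, -1.2, 41.2]
1 [0.1, -0.1, -0.4] [-6.5, -1.2, 41.2]
```

>>> {"fn": "send_rows", "kwargs": {"targets": [0, 0, 0, -13, -2.5, 20, 80, 0, 0, 0, 0, 0, 30, 80, 0, 0, 0, 0, 0, 30, 80, 0, 0, 0, 0, 0, 22, 80, 0, 0, 0, 0, 0, 0, 80]}}

```text
time: 15.02
tcp_pos: [0.5345, 0.0345, 0.0254]
tool_rot: [179.9, 0.2, -50.2]
wrist_force: [-1.6, 0.2, -0.1]
opening: 0.0586
```

```bash
python3 log.py; python3 - <<'E'
from h import *
s=shot('side','s9')
cv2.imwrite('pics/c12.png',cv2.resize(s[100:240,170:310],None,fx=4,fy=4,interpolation=2)[:,:,::-1])
E
```

```text
15.03 tcp [0.5345 0.0345 0.0254] rot [179.87   0.19 -50.17] op 0.0586 F [-1.6  0.2 -0.1] q [-13.1  52.8   7.7 113.  -23.2  16.  -36.2] tau [0.03 0.03 0.02]
```

View pics/c12.png

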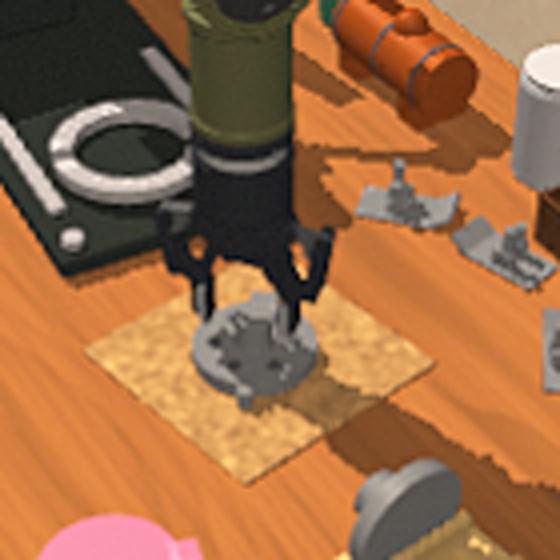

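>>> {"fn": "send_rows", "kwargs": {"targets": [0, 0, 0, 0, 0, 0, 80, 0, 0, 0, 0, 0, 0, 80, 0, 0, 0, 0, 0, 0, 80, 0, 0, 0, 0, 0, 0, 80, 0, 0, 0, 0, 0, 0, 80]}}

```text
time: 15.7
tcp_pos: [0.5366, 0.0334, 0.026]
tool_rot: [-180.0, 0.0, -50.3]
wrist_force: [0.2, -0.9, -0.3]
opening: 0.0586
```

```bash
python3 log.py; python3 - <<'E'
from plan import *
plan([((.537,.028,.0235),(180,0,-50),1)])
E
```

```text
15.7 tcp [0.5366 0.0334 0.026 ] rot [-180.      0.    -50.26] op 0.0586 F [ 0.2 -0.9 -0.3] q [-13.1  52.7   7.8 112.8 -23.2  15.9 -36.2] tau [-0.01  0.01 -0.05]
0 [-0.0, 0.0, -0.3] [4.4, 3.1, 2.5]
```

>>> {"fn": "send_rows", "kwargs": {"targets": [0, 0, 0, 4.5, 3, 3, 80, 0, 0, 0, 0, 0, 0, 110, 0, 0, 0, 0, 0, 0, 150, 0, 0, 0, 0, 0, 0, 180, 0, 0, 0, 0, 0, 0, 200], "squeeze": 20}}

```text
time: 16.32
tcp_pos: [0.5372, 0.0279, 0.0231]
tool_rot: [-180.0, -0.0, -50.3]
wrist_force: [0.2, -0.5, -0.4]
opening: 0.0292
```

```bash
python3 log.py
```

```text
16.32 tcp [0.5372 0.0279 0.0231] rot [-1.7999e+02 -2.0000e-02 -5.0270e+01] op 0.0292 F [ 0.2 -0.5 -0.4] q [-12.4  53.    7.6 112.8 -23.   15.6 -35.8] tau [-0.15 -0.   -0.02]
```

>>> {"fn": "send_rows", "kwargs": {"targets": [0, 0, 0, 0, 0, 0, 120, 0, 0, 0, 0, 0, 0, 80, 0, 0, 0, 0, 0, -3, 80, 0, 0, -10, 0, 0, 0, 80, 0, 0, -10, 0, 0, 0, 80]}}

```text
time: 16.95
tcp_pos: [0.5372, 0.028, 0.0262]
tool_rot: [-180.0, -0.0, -29.9]
wrist_force: [0.9, -1.1, 0.1]
opening: 0.0586
```

>>> {"fn": "send_rows", "kwargs": {"targets": [0, 0, -10, 0, 0, 0, 80, 0, 0, -10, 0, 0, 0, 80, 0, 0, -10, 0, 0, 0, 80, 0, 0, -10, 0, 0, 0, 80, 0, 0, -10, 0, 0, 0, 80]}}

```text
time: 17.58
tcp_pos: [0.5372, 0.0279, 0.0262]
tool_rot: [180.0, -0.0, 20.1]
wrist_force: [0.5, -0.3, 0.1]
opening: 0.0586
```

>>> {"fn": "send_rows", "kwargs": {"targets": [0, 0, -10, 0, 0, 0, 80, 0, 0, -10, 0, 0, 0, 80, 0, 0, 0, 0, 0, 0, 80, 0, 0, 0, 0, 0, 0, 80, 0, 0, 0, 0, 0, 0, 80]}}

```text
time: 18.2
tcp_pos: [0.5372, 0.028, 0.026]
tool_rot: [180.0, 0.0, 39.7]
wrist_force: [0.3, -0.4, 0.6]
opening: 0.0586
```

```bash
python3 log.py; python3 - <<'E'
from plan import *
plan([((.537,.028,.0235),(180,0,40),1)])
E
```

```text
18.2 tcp [0.5372 0.028  0.026 ] rot [179.99   0.    39.65] op 0.0586 F [ 0.3 -0.4  0.6] q [ -4.   52.2  -6.5 112.3  18.5  16.5  13.9] tau [-0.03 -0.01  0.01]
0 [0.0, 0.0, -0.3] [-0.1, -0.1, 2.5]
```

>>> {"fn": "send_rows", "kwargs": {"targets": [0, 0, 0, 0, 0, 2.5, 100, 0, 0, 0, 0, 0, 0, 160, 0, 0, 0, 0, 0, 0, 255, 0, 0, 0, 0, 0, 0, 255, 0, 0, 0, 0, 0, 0, 255], "squeeze": 60}}

```text
time: 18.82
tcp_pos: [0.537, 0.028, 0.0236]
tool_rot: [-180.0, 0.0, 39.7]
wrist_force: [-0.7, 0.3, 3.4]
opening: 0.0283
```

```bash
python3 log.py; python3 - <<'E'
from plan import *
plan([((.537,.028,.10),(180,0,39.7),3),((.5686,.2909,.10),(180,0,-28),7)],pose=((.5372,.028,.0235),(180,0,39.7)))
E
```

```text
18.82 tcp [0.537  0.028  0.0236] rot [-1.7999e+02  1.0000e-02  3.9730e+01] op 0.0283 F [-0.7  0.3  3.4] q [ -4.1  52.4  -6.4 112.4  18.6  16.2  13.9] tau [-0.05  0.25 -0.07]
0 [0.0, 0.0, 0.0] [-0.1, -0.0, -25.5]
1 [0.0, 0.0, 0.0] [-0.1, -0.0, -25.5]
2 [0.0, 0.0, 0.0] [-0.1, -0.0, -25.5]
3 [0.0, -0.0, 9.7] [27.5, -26.0, -0.0]
4 [0.0, -0.0, 9.7] [22.7, -30.3, -0.0]
5 [0.0, -0.0, 9.7] [17.3, -33.6, -0.0]
6 [0.0, -0.0, 9.7] [11.4, -36.1, -0.0]
7 [0.0, -0.0, 9.7] [5.2, -37.5, -0.0]
8 [0.0, -0.0, 9.7] [-1.2, -37.8, -0.0]
9 [0.0, -0.0, 9.7] [-7.5, -37.1, -0.0]
```

>>> {"fn": "send_rows", "kwargs": {"targets": [0, 0, 0, 0, 0, -15, 255, 0, 0, 0, 0, 0, -31, 255, 0, 0, 0, 0, 0, -31, 255, 0, 0, 9.5, 27.5, -26, 0, 255, 0, 0, 9.5, 22.5, -30.5, 0, 255]}}

```text
time: 19.45
tcp_pos: [0.5462, 0.1035, 0.1016]
tool_rot: [-180.0, -0.1, 20.3]
wrist_force: [0.2, 0.6, -4.1]
opening: 0.0281
```

>>> {"fn": "send_rows", "kwargs": {"targets": [0, 0, 9.5, 17.5, -33.5, 0, 255, 0, 0, 9.5, 11.5, -36, 0, 255, 0, 0, 10, 5, -37.5, 0, 255, 0, 0, 10, -1, -38, 0, 255, 0, 0, 9.7, -7.5, -37, 0, 255]}}

```text
time: 20.08
tcp_pos: [0.5666, 0.2927, 0.1008]
tool_rot: [-180.0, 0.1, -28.3]
wrist_force: [1.1, 0.5, -3.8]
opening: 0.0278
```

>>> {"fn": "send_rows", "kwargs": {"targets": [0, 0, 0, 0, 0, 0, 255, 0, 0, 0, 0, 0, 0, 255, 0, 0, 0, 0, 0, 0, 255, 0, 0, 0, 0, 0, 0, 255, 0, 0, 0, 0, 0, 0, 255]}}

```text
time: 20.7
tcp_pos: [0.5674, 0.2906, 0.1006]
tool_rot: [-180.0, 0.0, -28.0]
wrist_force: [0.9, -0.7, -3.7]
opening: 0.0279
```

```bash
python3 log.py; python3 - <<'E'
from plan import *
from h import *
plan([((.5686,.2909,.075),(180,0,-28),1)])
s=shot('side','s10');t=shot('top','t10')
c1=cv2.resize(s[70:190,140:270],None,fx=3,fy=3,interpolation=2);c2=cv2.resize(t[120:240,50:180],None,fx=3,fy=3,interpolation=2)
cv2.imwrite('pics/c13.png',np.hstack([c1,c2])[:,:,::-1])
E
```

```text
20.7 tcp [0.5674 0.2906 0.1006] rot [-1.800e+02  1.000e-02 -2.801e+01] op 0.0279 F [ 0.9 -0.7 -3.7] q [-37.2  50.5  11.1  94.  -14.3  37.  -46.6] tau [-0.04 -0.03 -0.01]
0 [-0.0, 0.0, -0.0] [0.9, -0.8, 25.6]
```

View pics/c13.png

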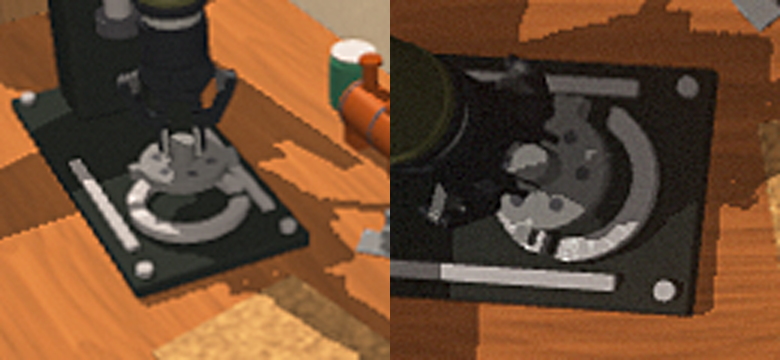

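```bash
python3 - <<'E'
from h import *
t=cv2.imread('pics/t10.png')
cv2.imwrite('pics/d3.png',cv2.resize(t[135:215,80:160],None,fx=7,fy=7,interpolation=cv2.INTER_CUBIC))
c=np.array([.5674,.2906])
for ang in(-17.2,):
    a=np.radians(ang);u=np.array([np.cos(a),np.sin(a)])
    P=[[*(c+u*.062),.094],[*(c-u*.062),.094],[*c,.12]]
    print((proj('top',P)-[80,135]+.5)*7-.5)
E
```

```text
[[211.48797018 118.93079464]
 [ 92.52634396 458.20963429]
 [118.38612966 272.32027922]]
```

View pics/d3.png

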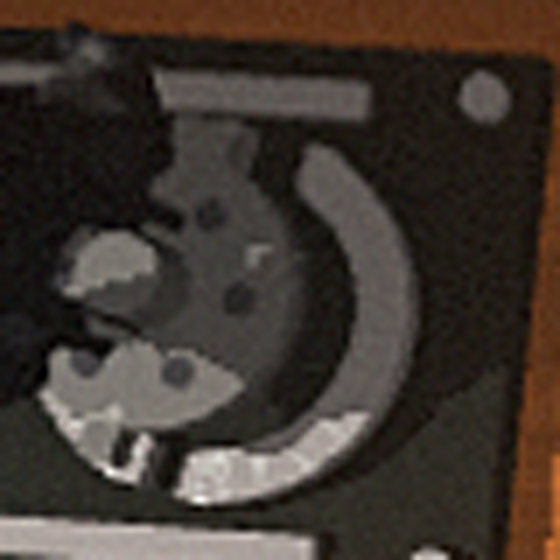

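>>> {"fn": "send_rows", "kwargs": {"targets": [0, 0, 0, 1, -0.5, 15, 255, 0, 0, 0, 0, 0, 15, 255, 0, 0, 0, 0, 0, 6, 255, 0, 0, 0, 0, 0, 0, 255, 0, 0, 0, 0, 0, 0, 255]}}

```text
time: 21.42
tcp_pos: [0.5688, 0.2913, 0.0648]
tool_rot: [-180.0, -0.0, -28.0]
wrist_force: [0.2, -0.6, -3.9]
opening: 0.0279
```

>>> {"fn": "send_rows", "kwargs": {"targets": [0, 0, 0, 0, 0, 2, 255, 0, 0, 0, 0, 0, 2, 255, 0, 0, 0, 0, 0, 1, 255, 0, 0, 0, 0, 0, 0, 255, 0, 0, 0, 0, 0, 0, 255]}}

```text
time: 22.05
tcp_pos: [0.5685, 0.291, 0.0599]
tool_rot: [-180.0, -0.0, -28.0]
wrist_force: [-1.3, -1.2, 1.0]
opening: 0.0278
```

```bash
python3 log.py
```

```text
22.05 tcp [0.5685 0.291  0.0599] rot [-1.7999e+02 -2.0000e-02 -2.7960e+01] op 0.0278 F [-1.3 -1.2  1. ] q [-36.6  53.9  10.   94.5 -15.   32.9 -46. ] tau [-0.34  0.12  0.04]
```

>>> {"fn": "send_rows", "kwargs": {"targets": [0, 0, 0, -0.2, -1, 0, 255, 0, 0, 0, 0, 0, 0, 255, 0, 0, 0, 0, 0, 1, 255, 0, 0, 0, 0, 0, 0, 255, 0, 0, 0, 0, 0, 0, 255]}}

```text
time: 22.68
tcp_pos: [0.5686, 0.2913, 0.0579]
tool_rot: [179.9, 0.0, -28.0]
wrist_force: [-0.8, -3.4, -3.3]
opening: 0.0277
```

```bash
python3 log.py
```

```text
22.68 tcp [0.5686 0.2913 0.0579] rot [179.92   0.   -28.02] op 0.0277 F [-0.8 -3.4 -3.3] q [-36.6  54.1  10.   94.4 -15.   32.9 -46.1] tau [-0.99  0.05 -0.26]
```

>>> {"fn": "send_rows", "kwargs": {"targets": [0, 0, 0, 0, 0.4, 1, 255, 0, 0, 0, 0, 0, 1, 255, 0, 0, 0, 0, 0, 1, 255, 0, 0, 0, 0, 0, 0, 255, 0, 0, 0, 0, 0, 0, 255]}}

```text
time: 23.3
tcp_pos: [0.5685, 0.2913, 0.0554]
tool_rot: [180.0, -0.0, -28.0]
wrist_force: [-0.2, -4.9, -2.7]
opening: 0.028
```

```bash
python3 log.py
```

```text
23.3 tcp [0.5685 0.2913 0.0554] rot [ 1.7997e+02 -1.0000e-02 -2.7980e+01] op 0.028 F [-0.2 -4.9 -2.7] q [-36.6  54.3   9.9  94.5 -15.   32.5 -46. ] tau [-1.27  0.1  -0.29]
```

>>> {"fn": "send_rows", "kwargs": {"targets": [0, 0, 0.8, 0, 0.2, 0, 255, 0, 0, 0, 0, 0, 2, 255, 0, 0, 0, 0, 0, 2, 255, 0, 0, 0, 0, 0, 0, 255, 0, 0, 0, 0, 0, 0, 255]}}

```text
time: 23.92
tcp_pos: [0.5687, 0.2912, 0.0515]
tool_rot: [180.0, -0.0, -28.7]
wrist_force: [0.0, -4.7, -3.2]
opening: 0.028
```

```bash
python3 log.py
```

```text
23.93 tcp [0.5687 0.2912 0.0515] rot [ 1.7999e+02 -4.0000e-02 -2.8750e+01] op 0.028 F [ 0.  -4.7 -3.2] q [-36.6  54.6  10.   94.6 -15.4  32.1 -46.4] tau [-1.22 -0.05  0.08]
```

>>> {"fn": "send_rows", "kwargs": {"targets": [0, 0, 0, 0.3, 0.5, 1, 255, 0, 0, 0, 0, 0, 1, 255, 0, 0, 0, 0, 0, 1, 255, 0, 0, 0, 0, 0, 0.5, 255, 0, 0, 0, 0, 0, 0, 255]}}

```text
time: 24.55
tcp_pos: [0.5687, 0.2911, 0.0487]
tool_rot: [-180.0, -0.0, -28.8]
wrist_force: [-1.2, -5.4, 3.8]
opening: 0.0276
```

```bash
python3 log.py
```

```text
24.55 tcp [0.5687 0.2911 0.0487] rot [-1.7996e+02 -2.0000e-02 -2.8760e+01] op 0.0276 F [-1.2 -5.4  3.8] q [-36.5  54.8   9.9  94.6 -15.4  31.8 -46.4] tau [-1.12  0.32  0.07]
```

>>> {"fn": "send_rows", "kwargs": {"targets": [0, 0, 0, 0, 0, 0, 200, 0, 0, 0, 0, 0, 0, 160, 0, 0, 0, 0, 0, 0, 120, 0, 0, 0, 0, 0, 0, 80, 0, 0, 0, 0, 0, 0, 80]}}

```text
time: 25.18
tcp_pos: [0.5685, 0.2917, 0.048]
tool_rot: [-180.0, 0.0, -28.7]
wrist_force: [-0.6, 0.0, 0.4]
opening: 0.0586
```

```bash
python3 log.py; python3 - <<'E'
from plan import *
plan([((.5686,.2909,.13),(180,0,-28.8),3),((.45,.20,.25),(180,0,-28.8),4),((.36,.25,.28),(180,0,-10),2),((.25,.5,.27),(180,0,10),6)])
E
```

```text
25.18 tcp [0.5685 0.2917 0.048 ] rot [-1.7995e+02  1.0000e-02 -2.8740e+01] op 0.0586 F [-0.6  0.   0.4] q [-36.5  54.9   9.8  94.6 -15.5  31.8 -46.4] tau [-0.01 -0.02  0.01]
0 [-0.0, 0.0, 0.0] [0.2, 0.2, -27.3]
1 [-0.0, 0.0, 0.0] [0.2, 0.2, -27.3]
2 [-0.0, 0.0, 0.0] [0.2, 0.2, -27.3]
3 [0.0, -0.0, -0.0] [-15.0, 34.2, -30.0]
4 [0.0, -0.0, -0.0] [-15.0, 34.2, -30.0]
5 [0.0, -0.0, -0.0] [-15.0, 34.2, -30.0]
6 [0.0, -0.0, -0.0] [-15.0, 34.2, -30.0]
7 [-0.0, 0.0, -9.4] [-51.5, -0.2, -15.0]
8 [-0.0, 0.0, -9.4] [-50.7, -8.6, -15.0]
9 [0.0, 0.0, -3.3] [-25.3, -37.9, 1.7]
10 [0.0, 0.0, -3.3] [-23.0, -39.3, 1.7]
11 [0.0, 0.0, -3.3] [-20.7, -40.5, 1.7]
12 [0.0, 0.0, -3.3] [-18.3, -41.7, 1.7]
13 [0.0, 0.0, -3.3] [-15.9, -42.7, 1.7]
14 [0.0, 0.0, -3.3] [-13.4, -43.5, 1.7]
```

>>> {"fn": "send_rows", "kwargs": {"targets": [0, 0, 0, 0, 0, -20, 80, 0, 0, 0, 0, 0, -30, 80, 0, 0, 0, 0, 0, -32, 80, 0, 0, 0, -15, 34, -30, 80, 0, 0, 0, -15, 34, -30, 80]}}

```text
time: 25.8
tcp_pos: [0.5092, 0.2455, 0.1923]
tool_rot: [-179.9, -0.1, -28.8]
wrist_force: [0.4, 0.6, 1.2]
opening: 0.0584
```

>>> {"fn": "send_rows", "kwargs": {"targets": [0, 0, 0, -15, 34, -30, 80, 0, 0, 0, -15, 34, -30, 80, 0, 0, -9.5, -51.5, 0, -15, 80, 0, 0, -9.5, -50.5, -8.5, -15, 80, 0, 0, -3, -25, -38, 1.5, 80]}}

```text
time: 26.42
tcp_pos: [0.3407, 0.2916, 0.2811]
tool_rot: [-179.8, -0.1, -6.7]
wrist_force: [0.8, 1.2, 0.1]
opening: 0.0588
```

>>> {"fn": "send_rows", "kwargs": {"targets": [0, 0, -3, -23, -39, 1.5, 80, 0, 0, -3, -20.5, -40.5, 1.5, 80, 0, 0, -3, -18, -41.5, 1.5, 80, 0, 0, -3, -16, -42.5, 1.5, 80, 0, 0, -3, -13.5, -43.5, 1.5, 80]}}

```text
time: 27.05
tcp_pos: [0.2533, 0.5019, 0.2725]
tool_rot: [-179.9, -0.1, 8.3]
wrist_force: [1.0, -0.1, -0.6]
opening: 0.0587
```

```bash
python3 log.py; python3 - <<'E'
from h import *
s=shot('side','s11');t=shot('top','t11')
c1=cv2.resize(s[80:320,130:350],None,fx=2,fy=2,interpolation=2);c2=cv2.resize(t[130:230,60:160],None,fx=3.5,fy=3.5,interpolation=2)
o=np.zeros((480,800,3),np.uint8);o[:,:440]=c1;o[:350,440:790]=c2;cv2.imwrite('pics/c14.png',o[:,:,::-1])
E
```

```text
27.05 tcp [0.2533 0.5019 0.2725] rot [-1.7992e+02 -8.0000e-02  8.3100e+00] op 0.0587 F [ 1.  -0.1 -0.6] q [-71.2  31.7   5.3  98.5  -3.6  49.9 -56. ] tau [ 0.   -0.05 -0.02]
```

View pics/c14.png

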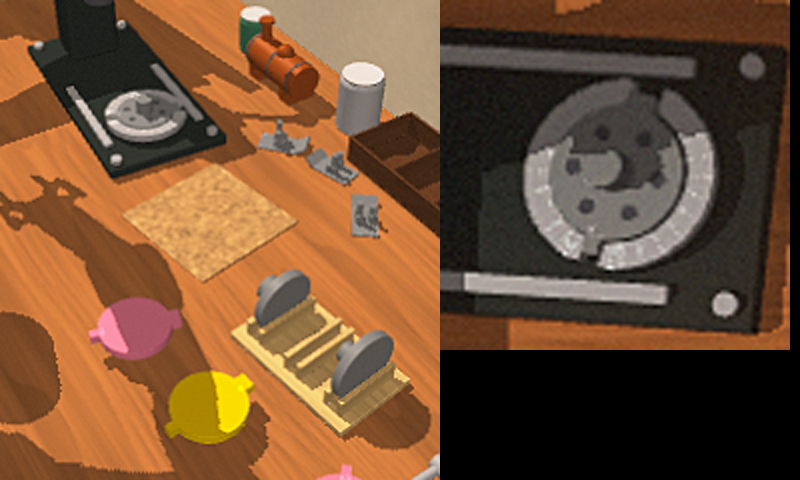

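```bash
python3 - <<'E'
from h import *
s=cv2.imread('pics/s11.png');t=cv2.imread('pics/t11.png')
a=cv2.resize(s[110:165,170:240],None,fx=8,fy=8,interpolation=2);b=t[150:215,78:148]
def mark(img,name,o,f):
    for z,c in((.068,(0,255,0)),(.080,(0,0,255))):
        an=np.linspace(0,6.283,60);P=np.c_[.5686+.015*np.cos(an),.291+.015*np.sin(an),np.full(60,z)]
        q=(proj(name,P)-o+.5)*f-.5; cv2.polylines(img,[q.round().astype(int)],True,c,1)
a0=a.copy();mark(a,'side',np.array([170,110]),8)
cv2.imwrite('pics/d4.png',np.hstack([a0[:,80:440],a[:,80:440]]))
E
```

```text
(no output)
```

View pics/d4.png

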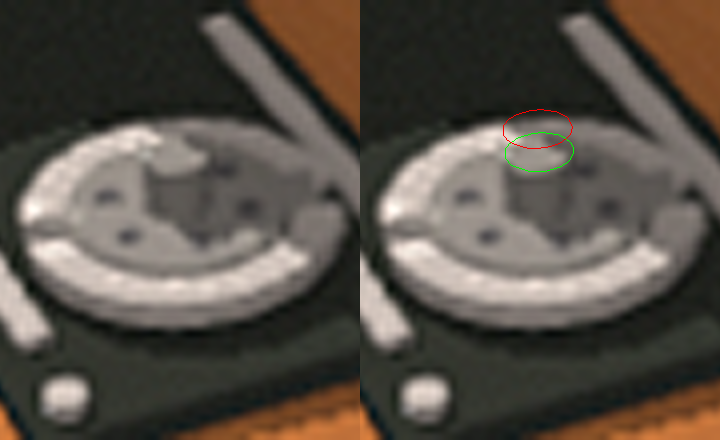

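The hub top fits the "fully home" height (green outline, 68 mm). It does not fit the height for lugs resting on the ring (red outline, 80 mm). The disc sits below the ring top, with a lug in each slot, so I'm handing it in.

```bash
python3 -c "
from rig import ctrl
print(ctrl.close_job(), ctrl.sense()['time'])"
```

```text
the job is handed in; nothing more can be done
the job is handed in; nothing more can be done
```

The keyed wheel is fully home in the press die ring, the wide lug in the wide slot and the narrow lug in the narrow one. The job is handed in; the last clock reading before that was 27 s of the 72 s.

**What I did:**
- I lifted the wheel out of the middle rack slot by its top rim.
- I tilted it 60°, set its edge on the cork mat and let go, so it lay flat with the hub up.
- I centred the gripper on the hub with two grips at right angles, then carried the wheel to the ring. From the images I read the slot line at about -17° world yaw.
- It first touched the ring at about 5 N. I shifted it about 1 mm and turned it about 1° by feel, and it dropped in.

**Last checks:**
- **Height:** the fingers met the nest floor at 48.7 mm, against 48.5 mm expected. In the side view the hub top fits the fully home height, not the 12 mm higher height of lugs resting on the ring.
- **Position:** the pictures show both lugs in their slots and the gripper well clear. The other two wheels still stand in the rack, and the look-alikes in that view were not touched.
- **Disagreement:** the two slots read about 1.5° apart in the top view (wide -19°, narrow -17.3°) because a slot wall was visible. Correcting for that wall gave -17.2°, and feeling the wheel in moved it to about -18°.
- **Forces:** wrist force readings stayed under 10 N throughout. A sideways push of about 5 N remained until I released the wheel, then went to zero.

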